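# Turn a printed dust port over beneath a low curing lamp

### The arm

A 6-joint arm with a two-finger parallel gripper is mounted at the origin on a cart in front of the work surface, level with it; the furniture and walls round the work are solid. World frame = base frame: x ahead of the robot, y to its left, z up, the work surface at z = 0. Lengths are in m, angles in rad, forces in N, time in s.
With the tool pointing down it reaches from about 0.275 to 0.75 m from the base axis. Payload 10.2 kg.
Tool frame: the origin (TCP) lies midway between the tips of the shut fingers; the grasp point (between the pads) lies 19 mm behind it; z points along the fingers, x is the direction in which the jaws open and shut, and the axes are right-handed (so a half turn about z gives the same grasp; the last joint's range is limited). The gripper opens to 85 mm and grips with 20 to 120 N. Pads are 22 mm wide; open, the fingers measure 114 mm over their backs; the gripper's body (76 mm by 85 mm) begins 54 mm behind the grasp point. The pads swing forward as they close: fully open they stand 13 mm farther back than shut.
Start: joints at [0.912, 0.313, 1.498, -0, 1.331, -0.223], TCP at [0.222, 0.476, 0.231] pointing down, gripper open.
Joint ranges: [-2.94, 2.94], [-0.97, 2.17], [0.19, 2.56], [-1.23, 4.37], [0.02, 3.11], [-2.88, 2.88]. Speed limits (rad/s): [2.39, 2.39, 3.01, 3.14, 3.14, 3.14].

### API

Orientations are given as a rotation vector (axis times angle).
In Python, from bench import env gives the robot as it stands.
- The arm moves only by the tool apply_moves, never from a script. Its argument "motion" is a list of rows, each an object of numbers: "tx", "ty", "tz": the shift along the tool's x, y, z in cm; "rx", "ry", "rz": the turn, a rotation vector about the tool's x, y, z in degrees; "hand": the finger opening in cm, from 0 to 8.54. A call has 1 to 8 rows; each row is the pose to reach, as a shift and turn from the pose commanded when the call began, along the tool's axes at that moment; what a row does not reach only later rows make up. A row lasts 1/8 s, in which the tool goes at most 62.5 mm and 10.7 degrees, less where a joint would pass 70% of its speed; a pose out of reach is approached as far as the arm can. A call with a gripper value outside its range is refused whole. The fingers move at their own pace and stop on an object; "newtons" is the grip in N (left out, the last holds). Time passes only in rows, so rows that repeat a pose let the fingers close. It gives the time, the measured TCP pose, the force and the opening at its end, in the units of the state.
- env.state(): the state, without advancing time (a new reading comes with each control period).
- env.read_camera(name): name is "scene" or "top" or "wrist"; returns the picture (420x560x3 uint8, blue, green, red); there is no depth.
- env.calibration(name): a dict with "fx", "fy", "cx", "cy" (pixels), "k1" (the pictures are not rectified: a ray, as slopes to the right and down, at radius r is drawn at 1 + k1 r^2 times it, then the intrinsics apply), "R" (3x3) and "t" (3): a world point X has camera coordinates R X + t. Camera axes: x right, y down, z forward; pixel columns grow to the right and rows downward; lengths in m; the calibration is good to about 2 mm. A picture is of the moment at which its call begins: read the wrist's pose just before it. calibration takes no time and is no camera call; for the wrist camera it gives the pose at the moment of the call.
- env.sign_off(): hands the job in, once; it reports no verdict.
The state is a dict: "time": time; "joints": joint angles; "dq": joint speeds; "tau": joint torques, N m; "tcp_pos": TCP position; "tool_rot": TCP orientation; "wrist_force": force on the tool from outside, world axes, zero at the start; "wrist_torque": the same for the moment, N m; "opening": finger opening in m.
Only numpy, scipy, OpenCV 4.12 (cv2) and the standard library are available. Lean on these libraries where they do the work, as an engineer would, in place of code of your own. Each camera call takes 0.05 s, during which the arm holds its last target.

### The job

The orange printed dust port has been cured with its open side down on the bed of the curing lamp. Turn it over beneath the lamp so that its open side faces up at the lamp, lying flat between the two locating bars with its hose spigot still pointing out at the front and let go; never take it out from under the lamp or bang it against the lamp head. Then press the red start button on top of the lamp head fully down and let it up again for the second exposure, and leave the tape, the screwdriver and the spring clamp where they lie.

Things in the scene. Friction and masses are not known exactly. Their poses are not given: they have to be found in the camera images.
- port_center (a point): The loose orange dust port, 0.14 kg give or take a third: a box 100 mm long (its x), 72 mm wide (y) and 36 mm high (z), walls 4 mm, open on its -z side, with a round hose spigot on its front end (-x). This point is the centre of the box, on the spigot's axis. Its z axis points out of the closed side: straight up at the start, straight down when the job is done.
- port_spigot (a point): Grip point on the axis of the port's round spigot, 92 mm from port_center toward -x, axes as port_center. The spigot is a plain stub 30 mm in diameter, 62 mm long (50 to 112 mm from port_center; a bead 35 mm in diameter covers the first 7 mm). It sticks out over the bed's front edge with only bench and board below, 78 mm or more under the spigot.
- bed_center (a point): Fixed curing lamp: centre of the top of its level bed, 82 mm above the bench (75 mm above the 7 mm board it stands on); x points from the front to the rear column, y left, z up. The bed reaches 57 mm to the front (-x). Two locating bars 8 mm high run along x, 86 mm apart inside (at y = -43 and +43 mm), for the 72 mm wide port. With the port flat the spigot's axis is 18 mm above the bed; with it on its long edge, 36 mm.
- start_button (a joint): Red spring push button on top of the lamp head: press travel in m, 0 up, 0.006 fully down, which takes 5 N; it springs back.
- start_button_top (a point): Centre of the top face of the start button, 30 mm across; pressed straight down.
- dust_port: The same dust port; origin and axes as port_center.
- lamp_head: Fixed slab above the bed; origin on its level underside, 106 mm straight above bed_center, axes as bed_center. It covers x = -35 to +121 mm and y = -75 to +75 mm, is 28 mm thick, and hangs on a column whose front is at x = +79 mm; front and sides are open. The port, 81 mm across its diagonal, turns freely about its spigot's axis while that is 42 to 64 mm above the bed.
- masking_tape: Bystander: loose roll of masking tape 92 mm across, 24 mm high, lying flat on the bench to the left in front of the lamp; origin under its centre.
- screwdriver: Bystander: loose screwdriver 172 mm long, 25 mm high, lying to the left of the lamp; origin under its centre.
- clamp_b: Bystander: loose black spring clamp 84 x 59 x 19 mm, lying on the bench in front of the lamp; origin under its centre.

How it is judged:
On the way, in this order (a step that is already met when the one before it is completed fails the run):
1. the port lies open side up, flat on the bed between the bars, spigot to the front, let go (angle between dust_port's own z axis and vertical above 3.05 rad and z of port_center in the frame of bed_center below 0.021 m and y of port_center in the frame of bed_center between -0.012 and 0.012 m and x of port_center in the frame of bed_center between -0.027 and 0.027 m and x of port_spigot in the frame of bed_center below -0.05 m and contact force between the fingers and dust_port below 0.1 N), for 0.2 s.
2. the start button is pressed fully down (value of joint start_button above 0.0045 m), for 0.05 s.
At the end, for the whole second after the job is handed in: The port lies at rest, open side up, flat (within 5 degrees) on the bed between the locating bars (centre within 12 mm sideways and 27 mm lengthwise of the bed's centre), spigot toward the front, and the start button has been pressed and is up again (angle between dust_port's own z axis and vertical above 3.05 rad and z of port_center in the frame of bed_center below 0.021 m and y of port_center in the frame of bed_center between -0.012 and 0.012 m and x of port_center in the frame of bed_center between -0.027 and 0.027 m and x of port_spigot in the frame of bed_center below -0.05 m and value of joint start_button below 0.0015 m and linear speed of dust_port below 0.02 m/s); the robot touches nothing.
It fails at once if the port is taken out from under the lamp (its centre comes out ahead of the lamp head's front edge, or more than 75 mm to a side) (x of port_center in the frame of bed_center below -0.035 m or y of port_center in the frame of bed_center above 0.075 m or y of port_center in the frame of bed_center below -0.075 m).
It fails at once if the port is banged or pressed against the lamp head with more than 15 N (contact force between dust_port and lamp_head above 15 N).
It fails at once if a bystander is moved more than 25 mm (distance of any of masking_tape, screwdriver, clamp_b from where it was at the start of the episode above 0.025 m).
It also fails if it takes over 58 s, if anything falls off the work surface, if the arm or the gripper's body presses on something with over 40 N, if the wrist force passes 120 N, or if a joint passes its speed limit or range.

## Working session

There is one attempt and no reset: what is moved stays moved. The work goes in short steps, Python scripts to look and compute and a tool call to move; the robot and the scene stay as the last step left them, time stands still between calls to the robot, and variables do not carry over. Pictures are saved under pics/ and viewed, and the job is handed in when it is done.

Besides the shell and the picture viewer there is one more tool, called after "Call:" as name([rows], argument=value, ...), one row to a line, values as JSON. apply_moves: Moves the arm, as the interface text tells. Its arguments: {"type":"object","properties":{"motion":{"type":"array","items":{"type":"object","properties":{"tx":{"type":"number"},"ty":{"type":"number"},"tz":{"type":"number"},"rx":{"type":"number"},"ry":{"type":"number"},"rz":{"type":"number"},"hand":{"type":"number"}}}},"newtons":{"type":"number"}},"required":["motion"]}

```bash
ls; mkdir -p pics; python3 - <<'E'
from bench import env
import cv2
print(env.state())
for n in ("scene","top","wrist"):
    print(n,env.calibration(n))
    cv2.imwrite(f"pics/{n}0.png",env.read_camera(n))
E
```

```text
pics
{'time': 0.0, 'joints': array([ 9.11589915e-01,  3.13438568e-01,  1.49845736e+00,  1.19387504e-05,
        1.33097479e+00, -2.23432319e-01]), 'dq': array([ 0.0006898 ,  0.00068615, -0.0007058 ,  0.00048147, -0.00058153,
        0.00050137]), 'tau': array([-1.34139569e-03, -4.12260926e+01, -2.59744745e+01, -2.37601716e-04,
        4.01241836e-03, -1.84146040e-05]), 'tcp_pos': array([0.22147052, 0.47571517, 0.23073329]), 'tool_rot': array([ 2.64876871e+00,  1.68848601e+00, -1.89580811e-03]), 'wrist_force': array([-0.57555656, -0.46587422, -0.62761193]), 'wrist_torque': array([0.04104993, 0.01722353, 0.01542366]), 'opening': 0.08567563370988032}
scene {'fx': 542.6793431437259, 'fy': 542.6793431437259, 'cx': 284.4149891996003, 'cy': 223.31487961537312, 'k1': 0.035340816243812814, 'R': array([[ 0.71102166, -0.70315827,  0.00407976],
       [-0.37097899, -0.38004379, -0.84731417],
       [ 0.59734645,  0.60094522, -0.53107632]]), 't': array([-0.10429297,  0.47585655,  0.57002498])}
top {'fx': 476.90409203317967, 'fy': 476.90409203317967, 'cx': 282.5705943185502, 'cy': 207.43475723852, 'k1': 0.055282212588169885, 'R': array([[ 1.30859684e-01, -9.91400719e-01,  5.98066397e-04],
       [-9.64584477e-01, -1.27459393e-01, -2.30934819e-01],
       [ 2.29025175e-01,  2.96431718e-02, -9.72969039e-01]]), 't': array([0.30210553, 0.60472475, 0.86540106])}
wrist {'fx': 299.63735260532934, 'fy': 299.63735260532934, 'cx': 282.8763926280524, 'cy': 214.47025211218164, 'k1': -0.0251433422273102, 'R': array([[ 4.21802243e-01,  9.06687575e-01, -7.13976900e-04],
       [ 8.57580119e-01, -3.98700963e-01,  3.24952123e-01],
       [ 2.94345389e-01, -1.37677827e-01, -9.45730198e-01]]), 't': array([-0.52497662, -0.042347  ,  0.38094331])}
```

View pics/scene0.png

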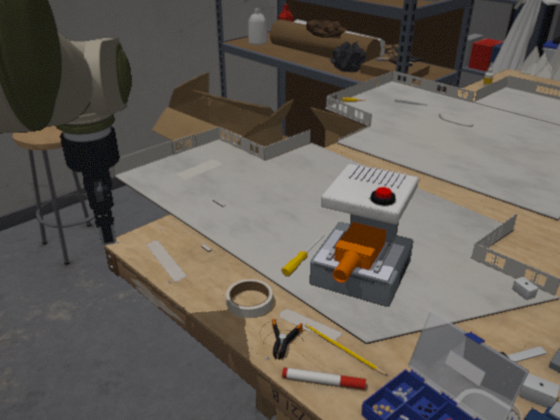

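View pics/top0.png

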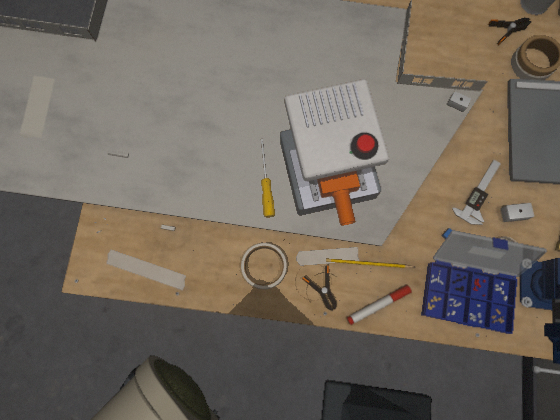

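View pics/wrist0.png

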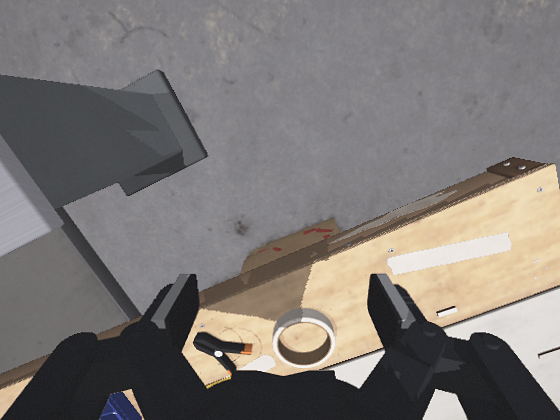

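```bash
cat > h.py <<'E'
import numpy as np, cv2
from bench import env
def ray(cal,u,v):
    K=np.array([[cal['fx'],0,cal['cx']],[0,cal['fy'],cal['cy']],[0,0,1]])
    p=cv2.undistortPoints(np.array([[[u,v]]],float),K,np.array([cal['k1'],0,0,0.]))[0,0]
    R=np.array(cal['R']);t=np.array(cal['t'])
    return -R.T@t, R.T@np.array([p[0],p[1],1])
def onz(cal,u,v,z):
    c,d=ray(cal,u,v); return c+d*(z-c[2])/d[2]
def tri(a,b):
    (c1,d1),(c2,d2)=a,b
    A=np.c_[d1,-d2]; s=np.linalg.lstsq(A,c2-c1,rcond=None)[0]
    p,q=c1+s[0]*d1,c2+s[1]*d2
    return (p+q)/2,np.linalg.norm(p-q)
def proj(cal,X):
    r=cv2.Rodrigues(np.array(cal['R']))[0]
    K=np.array([[cal['fx'],0,cal['cx']],[0,cal['fy'],cal['cy']],[0,0,1]])
    return cv2.projectPoints(np.array(X,float).reshape(-1,1,3),r,np.array(cal['t']),K,np.array([cal['k1'],0,0,0.]))[0][:,0]
def comps(m,minA=25):
    n,l,s,c=cv2.connectedComponentsWithStats(m.astype(np.uint8))
    return [(i,s[i],c[i]) for i in range(1,n) if s[i,4]>=minA],l
E
python3 - <<'E'
import cv2
a=cv2.imread('pics/top0.png')[70:240,250:410];cv2.imwrite('pics/topc.png',cv2.resize(a,None,fx=3.5,fy=3.5,interpolation=cv2.INTER_CUBIC))
a=cv2.imread('pics/scene0.png')[155:310,280:430];cv2.imwrite('pics/scenec.png',cv2.resize(a,None,fx=3.8,fy=3.8,interpolation=cv2.INTER_CUBIC))
import numpy as np
from h import *
for n in('top','scene'):
    im=cv2.imread(f'pics/{n}0.png');h=cv2.cvtColor(im,cv2.COLOR_BGR2HSV)
    o=(h[...,0]>6)&(h[...,0]<16)&(h[...,1]>190)&(h[...,2]>90)
    r=((h[...,0]<5)|(h[...,0]>174))&(h[...,1]>170)&(h[...,2]>90)
    for nm,m in(('o',o),('r',r)):
        for i,s,c in comps(m)[0]: print(n,nm,s,c)
E
```

```text
top o [321 174  39  51 854] [341.75058548 194.55854801]
top r [358 135  16  16 207] [365.48792271 142.53623188]
top r [391 286  20  15 136] [400.63235294 292.97058824]
scene o [333 239  43  44 939] [351.28966986 257.35569755]
scene r [279   8  13  10  72] [284.72222222  13.625     ]
scene r [474  39  25   8 115] [486.87826087  42.46086957]
scene r [376 188  15  10 120] [382.81666667 192.05      ]
scene r [341 376  25  12 209] [352.62679426 381.52631579]
```

View pics/topc.png

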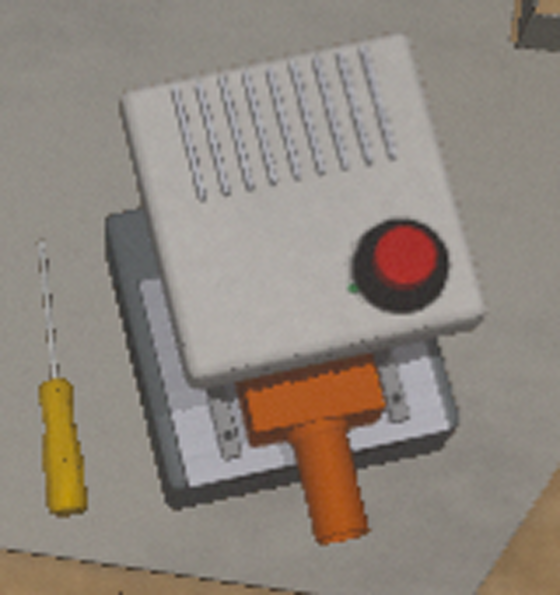

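View pics/scenec.png

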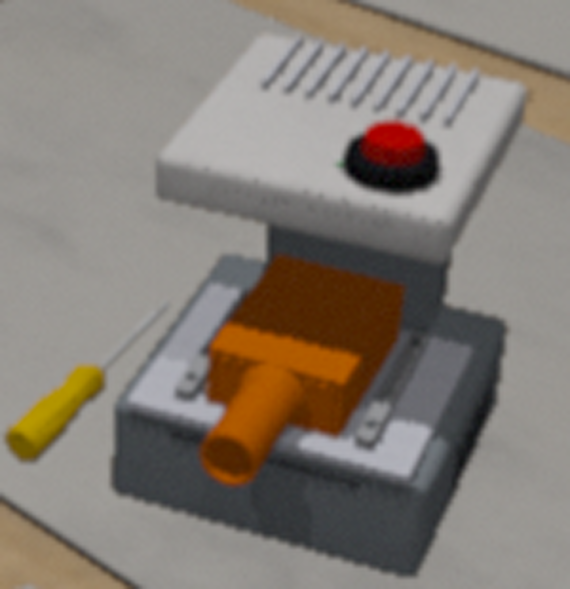

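```bash
python3 - <<'E'
from h import *
ct=env.calibration('top');cs=env.calibration('scene')
T=lambda x,y:(250+x/3.5,70+y/3.5)
S=lambda x,y:(280+x/3.8,155+y/3.8)
P={}
for n,x,y,z in [('hFL',190,378,.216),('hFR',485,312,.216),('hRL',123,95,.216),('hRR',408,35,.216),('bFL',180,487,.082),('bFR',450,430,.082),
 ('sp1',324,445,.1),('sp2',343,536,.1),('portFtopL',240,385,.118),('portFtopL2',248,432,.118),('portFtopR2',385,405,.118)]:
    P[n]=onz(ct,*T(x,y),z); print(n,P[n].round(4))
for n,x,y,z in [('hFL',158,163,.216),('hFR',448,225,.216),('hRR',525,87,.216),('hRL',262,37,.216),('bFL',130,400,.082),('bFR',412,478,.082)]:
    P['s'+n]=onz(cs,*S(x,y),z); print('scene',n,P['s'+n].round(4))
y=lambda a,b:np.degrees(np.arctan2(*(P[b]-P[a])[[1,0]]))
print('yaw side',y('hFL','hRL'),y('hFR','hRR'),'front',y('hFR','hFL')-90,'bed',y('bFR','bFL')-90,'spig',y('sp2','sp1'))
print('scene yaw',y('shFL','shRL'),y('shFR','shRR'),y('shFR','shFL')-90,y('sbFR','sbFL')-90)
print('widths',np.linalg.norm(P['hFL']-P['hFR']),np.linalg.norm(P['hFL']-P['hRL']))
p,e=tri(ray(ct,365.49,142.54),ray(cs,382.8,192.05));print('button',p,e)
print('tip centre scene', tri(ray(ct,*T(343,536)),ray(cs,*S(229,462))), onz(cs,*S(229,462),.1))
print('port FR corner',tri(ray(ct,*T(385,405)),ray(cs,*S(347,383))),'FL',tri(ray(ct,*T(248,432)),ray(cs,*S(212,347))))
E
```

```text
hFL [0.5807 0.3448 0.216 ]
hFR [0.6321 0.2081 0.216 ]
hRL [0.7219 0.3956 0.216 ]
hRR [0.7724 0.2584 0.216 ]
bFL [0.5587 0.3417 0.082 ]
bFR [0.6107 0.1967 0.082 ]
sp1 [0.5881 0.2669 0.1   ]
sp2 [0.5391 0.2517 0.1   ]
portFtopL [0.6104 0.3169 0.118 ]
portFtopL2 [0.585  0.3097 0.118 ]
portFtopR2 [0.6095 0.2385 0.118 ]
scene hFL [0.5726 0.3347 0.216 ]
scene hFR [0.6248 0.2025 0.216 ]
scene hRR [0.7676 0.2558 0.216 ]
scene hRL [0.7161 0.3884 0.216 ]
scene bFL [0.5585 0.3341 0.082 ]
scene bFR [0.6094 0.1943 0.082 ]
yaw side 19.78285025870237 19.718080912843135 front 20.5847428154089 bed 19.74422706853494 spig 17.31412568235118
scene yaw 20.513702975883536 20.457959129167143 21.566218688776516 19.98054278200425
widths 0.14603642595535843 0.15003573850564855
button [0.64879011 0.25266866 0.23184078] 0.003525783219094408
tip centre scene (array([0.53913283, 0.25176115, 0.09800622]), np.float64(0.0009551623380089874)) [0.53661161 0.25038519 0.1       ]
port FR corner (array([0.61013454, 0.23822527, 0.11591765]), np.float64(0.00010734507350764994)) FL (array([0.58766443, 0.30826099, 0.11328835]), np.float64(0.0035574168300639805))
```

Call:
apply_moves([
  {"ty":5,"tz":-3,"rx":8},
  {"ty":9,"tz":-5,"rx":16},
])

```text
invalid input at $.motion[0]: expected keys tx, ty, tz, rx, ry, rz, hand
```

```bash
cat > rec.py <<'E'
import json
from bench import env
s=env.state()
json.dump([list(map(float,s[k])) for k in('joints','tcp_pos','tool_rot')],open('log_%.3f.json'%s['time'],'w'))
print(s['time'],s['joints'].round(3),s['tcp_pos'].round(4),s['tool_rot'].round(3),s['wrist_force'].round(1),s['opening'])
E
python3 rec.py
```

```text
0.15 [ 0.912  0.313  1.498  0.     1.331 -0.223] [0.2215 0.4758 0.2309] [ 2.649e+00  1.688e+00 -2.000e-03] [-0.4 -0.3 -0.8] 0.08539368969377747
```

Call:
apply_moves([
  {"ry":-8,"tx":4},
  {"ry":-16,"tx":6},
])

```text
invalid input at $.motion[0]: expected keys tx, ty, tz, rx, ry, rz, hand
```

```bash
python3 rec.py
```

```text
0.15 [ 0.912  0.313  1.498  0.     1.331 -0.223] [0.2215 0.4758 0.2309] [ 2.649e+00  1.688e+00 -2.000e-03] [-0.4 -0.3 -0.8] 0.08539368969377747
```

Call:
apply_moves([
  {"ry":-8,"rz":5,"ty":4},
  {"ry":-16,"rz":10,"ty":8},
])

```text
invalid input at $.motion[0]: expected keys tx, ty, tz, rx, ry, rz, hand
```

```bash
python3 rec.py
```

```text
0.15 [ 0.912  0.313  1.498  0.     1.331 -0.223] [0.2215 0.4758 0.2309] [ 2.649e+00  1.688e+00 -2.000e-03] [-0.4 -0.3 -0.8] 0.08539368969377747
```

Call:
apply_moves([
  {"rx":8,"rz":5,"ty":4,"tz":-4},
  {"rx":16,"rz":10,"ty":8,"tz":-6},
])

```text
invalid input at $.motion[0]: expected keys tx, ty, tz, rx, ry, rz, hand
```

```bash
python3 rec.py
```

```text
0.15 [ 0.912  0.313  1.498  0.     1.331 -0.223] [0.2215 0.4758 0.2309] [ 2.649e+00  1.688e+00 -2.000e-03] [-0.4 -0.3 -0.8] 0.08539368969377747
```

Call:
apply_moves([
  {"tx":0,"ty":5,"tz":-3,"rx":8,"ry":0,"rz":0,"hand":8.5},
  {"tx":0,"ty":9,"tz":-5,"rx":16,"ry":0,"rz":0,"hand":8.5},
])

```text
time: 0.4
tcp_pos: [0.3038, 0.4378, 0.2827]
tool_rot: [-2.438, -1.558, 0.219]
wrist_force: [-0.3, 1.2, -0.9]
opening: 0.0849
```

```bash
python3 rec.py
```

```text
0.4 [ 0.622  0.341  1.352  0.247  1.589 -0.528] [0.3038 0.4378 0.2827] [-2.438 -1.558  0.219] [-0.3  1.2 -0.9] 0.08490103173685275
```

Call:
apply_moves([
  {"tx":4,"ty":0,"tz":0,"rx":0,"ry":-8,"rz":0,"hand":8.5},
  {"tx":6,"ty":0,"tz":0,"rx":0,"ry":-16,"rz":0,"hand":8.5},
])

```text
time: 0.65
tcp_pos: [0.3303, 0.4922, 0.2812]
tool_rot: [-2.502, -1.66, 0.587]
wrist_force: [0.9, -0.2, 0.9]
opening: 0.0852
```

```bash
python3 rec.py
```

```text
0.65 [ 0.724  0.656  0.898  0.143  1.957 -0.419] [0.3303 0.4922 0.2812] [-2.502 -1.66   0.587] [ 0.9 -0.2  0.9] 0.08522658024157528
```

Call:
apply_moves([
  {"tx":0,"ty":4,"tz":0,"rx":0,"ry":-8,"rz":5,"hand":8.5},
  {"tx":0,"ty":8,"tz":0,"rx":0,"ry":-16,"rz":10,"hand":8.5},
])

```text
time: 0.9
tcp_pos: [0.3988, 0.4598, 0.259]
tool_rot: [2.513, 1.43, -0.932]
wrist_force: [0.8, -0.6, 0.1]
opening: 0.0852
```

```bash
python3 rec.py
```

```text
0.9 [ 0.668  0.921  0.558 -0.014  2.295 -0.372] [0.3988 0.4598 0.259 ] [ 2.513  1.43  -0.932] [ 0.8 -0.6  0.1] 0.08520732702254427
```

```bash
cat > fk.py <<'E'
import numpy as np, glob, json
from scipy.spatial.transform import Rotation as R
def chain(q):
    z=lambda a:R.from_euler('z',a); y=lambda a:R.from_euler('y',a)
    r1=z(q[0]); r2=r1*y(q[1]); r3=r2*y(q[2]); r4=r3*z(q[3]); r5=r4*y(q[4]); r6=r5*z(q[5]+np.pi)
    return r1,r2,r3,r4,r5,r6
def A(q):
    r=[x.as_matrix() for x in chain(q)]
    # params: h ; L1 ; elbow x-off, lateral y (total shoulder/elbow) , L2 ; wrist lateral y5, x5; Lt
    return np.c_[[0,0,1.],r[1][:,2],r[2][:,0],r[2][:,1],r[2][:,2],r[3][:,1],r[4][:,0],r[4][:,2]]
def data(): return [json.load(open(f)) for f in sorted(glob.glob('log_*.json'))]
E
python3 - <<'E'
from fk import *
D=data()
for q,p,r in D: print(np.degrees((chain(q)[5].inv()*R.from_rotvec(r)).as_rotvec()).round(2))
M=np.vstack([A(q) for q,p,r in D]);b=np.hstack([p for q,p,r in D])
s=np.linalg.lstsq(M,b,rcond=1e-4);print(s[0].round(4),s[3].round(3),(M@s[0]-b).round(4))
E
```

```text
[0. 0. 0.]
[0. 0. 0.]
[-0.  0. -0.]
[ 0.  0. -0.]
[ 0.2013  0.4389  0.039   0.1163  0.3975 -0.     -0.      0.2553] [3.87  2.888 2.824 0.628 0.519 0.153 0.148 0.044] [ 0.  0. -0.  0.  0. -0.  0.  0. -0.  0.  0. -0.]
```

```bash
cat >> fk.py <<'E'
PAR=np.array([.2013,.4389,.039,.1163,.3975,0,0,.2553])
try:
    D=data();M=np.vstack([A(q) for q,p,r in D]);b=np.hstack([p for q,p,r in D])
    m=[0,1,2,3,4,7]; PAR[m]=np.linalg.lstsq(M[:,m],b,rcond=None)[0]
except Exception as e: print(e)
LO=np.array([-2.94,-.97,.19,-1.23,.02,-2.88]);HI=np.array([2.94,2.17,2.56,4.37,3.11,2.88])
def fk(q): return A(q)@PAR, chain(q)[5]
def ik(p,Rt):
    """both wrist branches; elbow up"""
    zt=Rt.as_matrix()[:,2]; w=np.array(p)-PAR[7]*zt
    r=np.hypot(w[0],w[1]); rho=np.sqrt(r*r-PAR[3]**2)
    q1=np.arctan2(w[1],w[0])-np.arctan2(PAR[3],rho)
    a,L1=PAR[1],PAR[1]; l2=np.hypot(PAR[2],PAR[4]); be=np.arctan2(PAR[2],PAR[4])
    h=w[2]-PAR[0]; d2=rho**2+h**2
    c=(d2-L1**2-l2**2)/(2*L1*l2)
    if abs(c)>1: return []
    g=np.arccos(c)   # bend
    q3=g-be; th=np.arctan2(rho,h); q2=th-np.arctan2(l2*np.sin(g),L1+l2*np.cos(g))
    out=[]
    W=(chain([q1,q2,q3,0,0,0])[2].inv()*Rt*R.from_euler('z',np.pi)).as_matrix()
    b=np.arccos(np.clip(W[2,2],-1,1))
    q4=np.arctan2(W[1,2],W[0,2]); q6=np.arctan2(W[2,1],-W[2,0])
    for s in(0,1):
        if s: q4,b,q6=q4+np.pi,-b,q6+np.pi
        f=lambda x,lo,hi:[v for v in(x-4*np.pi,x-2*np.pi,x,x+2*np.pi) if lo<v<hi] 
        for v4 in f(q4,LO[3],HI[3]):
            for v6 in f(q6,LO[5],HI[5]):
                out.append(np.array([q1,q2,q3,v4,b,v6]))
    return [q for q in out if np.all(q>LO) and np.all(q<HI)]
def toolR(zdir,roll,up=(0,0,1)):
    # roll 0: tool x horizontal (z x up) ; roll about tool z
    z=np.array(zdir,float);z/=np.linalg.norm(z); x=np.cross(z,up);x/=np.linalg.norm(x);y=np.cross(z,x)
    return R.from_matrix(np.c_[x,y,z])*R.from_euler('z',np.radians(roll))
E
python3 - <<'E'
from fk import *
for q,p,r in D: print(ik(p,R.from_rotvec(r)),np.array(q).round(3))
yaw=np.radians(17.5);zd=[np.cos(yaw),np.sin(yaw),0]
for z in(.1,.135):
  for roll in range(-180,181,30):
    print(z,roll,[q.round(2).tolist() for q in ik([.5764,.2651,z],toolR(zd,roll))])
E
```

```text
[array([ 9.11574625e-01,  3.13341581e-01,  1.49824354e+00,  9.17286495e-06,
        1.33102480e+00, -2.23406504e-01])] [ 0.912  0.313  1.498  0.     1.331 -0.223]
[array([ 0.62230179,  0.34113147,  1.35151133,  0.24676968,  1.58858011,
       -0.52811924])] [ 0.622  0.341  1.352  0.247  1.589 -0.528]
[array([ 0.72400382,  0.65571019,  0.89824113,  0.14271331,  1.95725953,
       -0.41867541])] [ 0.724  0.656  0.898  0.143  1.957 -0.419]
[array([ 0.66834296,  0.92055771,  0.55766944, -0.01357626,  2.29544979,
       -0.37189147])] [ 0.668  0.921  0.558 -0.014  2.295 -0.372]
0.1 -180 [[0.21, 0.83, 2.11, 3.04, 1.37, 1.59]]
0.1 -150 [[0.21, 0.83, 2.11, 3.04, 1.37, 2.11]]
0.1 -120 [[0.21, 0.83, 2.11, 3.04, 1.37, 2.64]]
0.1 -90 []
0.1 -60 [[0.21, 0.83, 2.11, 3.04, 1.37, -2.6]]
0.1 -30 [[0.21, 0.83, 2.11, 3.04, 1.37, -2.07]]
0.1 0 [[0.21, 0.83, 2.11, 3.04, 1.37, -1.55]]
0.1 30 [[0.21, 0.83, 2.11, 3.04, 1.37, -1.03]]
0.1 60 [[0.21, 0.83, 2.11, 3.04, 1.37, -0.5]]
0.1 90 [[0.21, 0.83, 2.11, 3.04, 1.37, 0.02]]
0.1 120 [[0.21, 0.83, 2.11, 3.04, 1.37, 0.54]]
0.1 150 [[0.21, 0.83, 2.11, 3.04, 1.37, 1.07]]
0.1 180 [[0.21, 0.83, 2.11, 3.04, 1.37, 1.59]]
0.135 -180 [[0.21, 0.73, 2.13, 3.04, 1.29, 1.6]]
0.135 -150 [[0.21, 0.73, 2.13, 3.04, 1.29, 2.12]]
0.135 -120 [[0.21, 0.73, 2.13, 3.04, 1.29, 2.65]]
0.135 -90 []
0.135 -60 [[0.21, 0.73, 2.13, 3.04, 1.29, -2.59]]
0.135 -30 [[0.21, 0.73, 2.13, 3.04, 1.29, -2.07]]
0.135 0 [[0.21, 0.73, 2.13, 3.04, 1.29, -1.54]]
0.135 30 [[0.21, 0.73, 2.13, 3.04, 1.29, -1.02]]
0.135 60 [[0.21, 0.73, 2.13, 3.04, 1.29, -0.5]]
0.135 90 [[0.21, 0.73, 2.13, 3.04, 1.29, 0.03]]
0.135 120 [[0.21, 0.73, 2.13, 3.04, 1.29, 0.55]]
0.135 150 [[0.21, 0.73, 2.13, 3.04, 1.29, 1.08]]
0.135 180 [[0.21, 0.73, 2.13, 3.04, 1.29, 1.6]]
```

```bash
cat > path.py <<'E'
from fk import *
def rel(p0,R0,p,Rr):
    d=R0.inv().apply(np.array(p)-p0)*100; r=np.degrees((R0.inv()*Rr).as_rotvec())
    return d,r
def rows(p0,R0,poses,hand,n=8):
    for k in range(0,len(poses),n):
        out=[]
        for p,Rr in poses[k:k+n]:
            d,r=rel(p0,R0,p,Rr); d=d.round(1);r=r.round(1)
            out.append(dict(tx=d[0],ty=d[1],tz=d[2],rx=r[0],ry=r[1],rz=r[2],hand=hand))
        print('CALL',k//n); print('['+', '.join('{'+', '.join(f'"{a}": {float(b):g}' for a,b in o.items())+'}' for o in out)+']')
        o=out[-1]
        p0=p0+R0.apply([o['tx']/100,o['ty']/100,o['tz']/100]); R0=R0*R.from_rotvec(np.radians([o['rx'],o['ry'],o['rz']]))
    return p0,R0
E
python3 - <<'E'
from path import *
import h
s=h.env.state();q0=s['joints'];print(q0.round(3))
yaw=np.radians(17.5);zd=np.array([np.cos(yaw),np.sin(yaw),0])
g=np.array([.5764,.2651,.1])
for back,dz in((.06,0),(.06,.1),(.1,0),(.1,.15)):
    print(back,dz,[q.round(2).tolist() for q in ik(g-back*zd+[0,0,dz],toolR(zd,0))])
qe=ik(g-.06*zd+[0,0,.1],toolR(zd,0))[0]
for t in np.linspace(0,1,13):
    q=q0+(qe-q0)*t;p,Rr=fk(q);w=p-PAR[7]*Rr.as_matrix()[:,2];print(q.round(2),p.round(3),w.round(3))
ct=h.env.calibration('top');print(h.proj(ct,[[.333,.188,.1],[.333,.188,0],[.5764,.2651,.1]]).round())
for uv in((265,265),(322,290),(250,300),(350,330),(210,380)): print(uv,h.onz(ct,*uv,0).round(3))
E
```

```text
[ 0.668  0.921  0.558 -0.014  2.295 -0.372]
0.06 0 [[0.19, 0.83, 2.27, 3.02, 1.52, -1.57]]
0.06 0.1 [[0.19, 0.49, 2.31, 3.02, 1.24, -1.53]]
0.1 0 [[0.17, 0.84, 2.37, 3.0, 1.64, -1.58]]
0.1 0.15 [[0.17, 0.28, 2.41, 2.99, 1.12, -1.5]]
[ 0.67  0.92  0.56 -0.01  2.3  -0.37] [0.399 0.46  0.259] [0.516 0.555 0.465]
[ 0.63  0.88  0.7   0.24  2.21 -0.47] [0.373 0.475 0.236] [0.527 0.527 0.433]
[ 0.59  0.85  0.85  0.49  2.12 -0.56] [0.346 0.494 0.228] [0.534 0.495 0.402]
[ 0.55  0.81  1.    0.74  2.03 -0.66] [0.325 0.516 0.234] [0.534 0.462 0.371]
[ 0.51  0.78  1.14  1.    1.94 -0.76] [0.316 0.537 0.251] [0.527 0.426 0.341]
[ 0.47  0.74  1.29  1.25  1.85 -0.85] [0.322 0.553 0.275] [0.515 0.39  0.313]
[ 0.43  0.71  1.43  1.5   1.77 -0.95] [0.346 0.56  0.3  ] [0.496 0.354 0.288]
[ 0.39  0.67  1.58  1.75  1.68 -1.05] [0.385 0.552 0.317] [0.472 0.318 0.265]
[ 0.35  0.64  1.73  2.01  1.59 -1.14] [0.432 0.526 0.323] [0.442 0.284 0.244]
[ 0.31  0.6   1.87  2.26  1.5  -1.24] [0.479 0.48  0.314] [0.407 0.251 0.228]
[ 0.27  0.56  2.02  2.51  1.41 -1.34] [0.515 0.415 0.288] [0.367 0.221 0.214]
[ 0.23  0.53  2.17  2.76  1.32 -1.43] [0.531 0.336 0.249] [0.323 0.194 0.205]
[ 0.19  0.49  2.31  3.02  1.24 -1.53] [0.519 0.247 0.2  ] [0.276 0.17  0.2  ]
[[373. 341.]
 [363. 339.]
 [343. 203.]]
(265, 265) [0.451 0.401 0.   ]
(322, 290) [0.416 0.279 0.   ]
(250, 300) [0.378 0.421 0.   ]
(350, 330) [0.346 0.215 0.   ]
(210, 380) [0.218 0.475 0.   ]
```

```bash
python3 - <<'E'
from path import *
import h
s=h.env.state();q0=s['joints']
yaw=np.radians(17.5);zd=np.array([np.cos(yaw),np.sin(yaw),0])
g=np.array([.5764,.2651,.1])
qe=ik(g-.1*zd+[0,0,.08],toolR(zd,0))[0];print(qe)
N=32
P=[fk(q0+(qe-q0)*t) for t in np.linspace(0,1,N+1)]
print(max(np.degrees((a[1].inv()*b[1]).magnitude()) for a,b in zip(P,P[1:])),max(np.linalg.norm(a[0]-b[0]) for a,b in zip(P,P[1:])))
print(rows(s['tcp_pos'],R.from_rotvec(s['tool_rot']),P[1:],8.5))
E
```

```text
[ 0.1680427   0.5395261   2.41604224  3.0018218   1.38654516 -1.54502649]
7.502916540516193 0.03914031107642711
CALL 0
[{"tx": 0.5, "ty": -0.8, "tz": 1.2, "rx": 4.7, "ry": 0.9, "rz": -4.8, "hand": 8.5}, {"tx": 1, "ty": -1.7, "tz": 2.3, "rx": 9.6, "ry": 2.1, "rz": -9.4, "hand": 8.5}, {"tx": 1.3, "ty": -2.7, "tz": 3.2, "rx": 14.6, "ry": 3.7, "rz": -13.5, "hand": 8.5}, {"tx": 1.6, "ty": -3.9, "tz": 3.9, "rx": 19.8, "ry": 5.6, "rz": -17.4, "hand": 8.5}, {"tx": 1.8, "ty": -5, "tz": 4.4, "rx": 25, "ry": 8, "rz": -20.9, "hand": 8.5}, {"tx": 1.9, "ty": -6.2, "tz": 4.7, "rx": 30.3, "ry": 10.7, "rz": -23.9, "hand": 8.5}, {"tx": 2, "ty": -7.3, "tz": 4.8, "rx": 35.6, "ry": 13.7, "rz": -26.6, "hand": 8.5}, {"tx": 2, "ty": -8.4, "tz": 4.7, "rx": 40.9, "ry": 17.2, "rz": -28.8, "hand": 8.5}]
CALL 1
[{"tx": 0.5, "ty": -0.8, "tz": 0.4, "rx": 4.6, "ry": 4.2, "rz": -2.5, "hand": 8.5}, {"tx": 1.1, "ty": -1.6, "tz": 0.6, "rx": 8.9, "ry": 8.7, "rz": -4.8, "hand": 8.5}, {"tx": 1.6, "ty": -2.4, "tz": 0.6, "rx": 13, "ry": 13.7, "rz": -6.8, "hand": 8.5}, {"tx": 2.1, "ty": -3.2, "tz": 0.3, "rx": 16.8, "ry": 18.
[... 1317 characters left out ...]
9, "tz": -9.6, "rx": -9, "ry": 27.8, "rz": -2.2, "hand": 8.5}, {"tx": 7.7, "ty": 2.5, "tz": -12.8, "rx": -12.2, "ry": 34.5, "rz": -2.6, "hand": 8.5}, {"tx": 8.5, "ty": 3, "tz": -16.2, "rx": -15.7, "ry": 41.1, "rz": -2.9, "hand": 8.5}, {"tx": 8.9, "ty": 3.4, "tz": -19.9, "rx": -19.4, "ry": 47.5, "rz": -3.2, "hand": 8.5}, {"tx": 8.9, "ty": 3.7, "tz": -23.8, "rx": -23.5, "ry": 53.9, "rz": -3.3, "hand": 8.5}]
(array([0.48131412, 0.23540063, 0.18012915]), Rotation.from_matrix(array([[ 3.00189638e-01, -2.36905059e-04,  9.53879513e-01],
                            [-9.53879426e-01, -5.69190326e-04,  3.00189469e-01],
                            [ 4.71822587e-04, -9.99999810e-01, -3.96843899e-04]])))
```

Call:
apply_moves([
  {"tx":0.5,"ty":-0.8,"tz":1.2,"rx":4.7,"ry":0.9,"rz":-4.8,"hand":8.5},
  {"tx":1,"ty":-1.7,"tz":2.3,"rx":9.6,"ry":2.1,"rz":-9.4,"hand":8.5},
  {"tx":1.3,"ty":-2.7,"tz":3.2,"rx":14.6,"ry":3.7,"rz":-13.5,"hand":8.5},
  {"tx":1.6,"ty":-3.9,"tz":3.9,"rx":19.8,"ry":5.6,"rz":-17.4,"hand":8.5},
  {"tx":1.8,"ty":-5,"tz":4.4,"rx":25,"ry":8,"rz":-20.9,"hand":8.5},
  {"tx":1.9,"ty":-6.2,"tz":4.7,"rx":30.3,"ry":10.7,"rz":-23.9,"hand":8.5},
  {"tx":2,"ty":-7.3,"tz":4.8,"rx":35.6,"ry":13.7,"rz":-26.6,"hand":8.5},
  {"tx":2,"ty":-8.4,"tz":4.7,"rx":40.9,"ry":17.2,"rz":-28.8,"hand":8.5},
])

```text
time: 1.9
tcp_pos: [0.316, 0.5039, 0.227]
tool_rot: [-1.751, -1.336, 0.836]
wrist_force: [-0.5, -0.5, -0.5]
opening: 0.0849
```

```bash
python3 rec.py
```

```text
1.9 [ 0.542  0.822  1.029  0.744  2.065 -0.671] [0.316  0.5039 0.227 ] [-1.751 -1.336  0.836] [-0.5 -0.5 -0.5] 0.08492303022855707
```

Call:
apply_moves([
  {"tx":0.5,"ty":-0.8,"tz":0.4,"rx":4.6,"ry":4.2,"rz":-2.5,"hand":8.5},
  {"tx":1.1,"ty":-1.6,"tz":0.6,"rx":8.9,"ry":8.7,"rz":-4.8,"hand":8.5},
  {"tx":1.6,"ty":-2.4,"tz":0.6,"rx":13,"ry":13.7,"rz":-6.8,"hand":8.5},
  {"tx":2.1,"ty":-3.2,"tz":0.3,"rx":16.8,"ry":18.9,"rz":-8.5,"hand":8.5},
  {"tx":2.6,"ty":-3.9,"tz":-0.2,"rx":20.3,"ry":24.5,"rz":-9.8,"hand":8.5},
  {"tx":3.1,"ty":-4.4,"tz":-1,"rx":23.5,"ry":30.4,"rz":-10.9,"hand":8.5},
  {"tx":3.4,"ty":-4.8,"tz":-2,"rx":26.4,"ry":36.6,"rz":-11.6,"hand":8.5},
  {"tx":3.7,"ty":-5,"tz":-3.2,"rx":28.9,"ry":42.9,"rz":-12,"hand":8.5},
])

```text
time: 2.9
tcp_pos: [0.329, 0.5418, 0.2846]
tool_rot: [-1.292, -0.703, 0.293]
wrist_force: [-0.0, 0.8, 0.3]
opening: 0.085
```

```bash
python3 rec.py
```

```text
2.9 [ 0.418  0.73   1.489  1.498  1.843 -0.962] [0.329  0.5418 0.2846] [-1.292 -0.703  0.293] [-0.   0.8  0.3] 0.0849868944002066
```

Tracks the plan. Continue.

Call:
apply_moves([
  {"tx":1,"ty":-0.4,"tz":-0.7,"rx":1.8,"ry":6.6,"rz":-1.1,"hand":8.5},
  {"tx":2,"ty":-0.8,"tz":-1.8,"rx":3.1,"ry":13.4,"rz":-1.9,"hand":8.5},
  {"tx":3,"ty":-1,"tz":-3.1,"rx":3.9,"ry":20.3,"rz":-2.7,"hand":8.5},
  {"tx":3.8,"ty":-1.1,"tz":-4.7,"rx":4.4,"ry":27.3,"rz":-3.3,"hand":8.5},
  {"tx":4.5,"ty":-1.1,"tz":-6.6,"rx":4.4,"ry":34.3,"rz":-3.7,"hand":8.5},
  {"tx":5,"ty":-1,"tz":-8.7,"rx":4,"ry":41.5,"rz":-3.9,"hand":8.5},
  {"tx":5.2,"ty":-0.8,"tz":-11,"rx":3.2,"ry":48.6,"rz":-4,"hand":8.5},
  {"tx":5.1,"ty":-0.4,"tz":-13.5,"rx":1.9,"ry":55.7,"rz":-3.8,"hand":8.5},
])

```text
time: 3.9
tcp_pos: [0.4518, 0.465, 0.2898]
tool_rot: [-1.197, 0.092, -0.374]
wrist_force: [1.1, -0.3, 1.3]
opening: 0.0851
```

Call:
apply_moves([
  {"tx":1.9,"ty":0.4,"tz":-1.9,"rx":-1.7,"ry":7.1,"rz":-0.6,"hand":8.5},
  {"tx":3.7,"ty":0.9,"tz":-4.1,"rx":-3.8,"ry":14,"rz":-1.2,"hand":8.5},
  {"tx":5.3,"ty":1.4,"tz":-6.7,"rx":-6.2,"ry":21,"rz":-1.7,"hand":8.5},
  {"tx":6.6,"ty":1.9,"tz":-9.6,"rx":-9,"ry":27.8,"rz":-2.2,"hand":8.5},
  {"tx":7.7,"ty":2.5,"tz":-12.8,"rx":-12.2,"ry":34.5,"rz":-2.6,"hand":8.5},
  {"tx":8.5,"ty":3,"tz":-16.2,"rx":-15.7,"ry":41.1,"rz":-2.9,"hand":8.5},
  {"tx":8.9,"ty":3.4,"tz":-19.9,"rx":-19.4,"ry":47.5,"rz":-3.2,"hand":8.5},
  {"tx":8.9,"ty":3.7,"tz":-23.8,"rx":-23.5,"ry":53.9,"rz":-3.3,"hand":8.5},
])

```text
time: 4.9
tcp_pos: [0.4808, 0.2348, 0.1788]
tool_rot: [-1.335, 0.986, -0.981]
wrist_force: [0.5, 0.1, 1.2]
opening: 0.0846
```

```bash
python3 rec.py; python3 - <<'E'
from h import *
for n in('wrist','scene'): cv2.imwrite(f'pics/{n}1.png',env.read_camera(n))
E
```

```text
4.9 [ 0.171  0.544  2.416  3.008  1.39  -1.544] [0.4808 0.2348 0.1788] [-1.335  0.986 -0.981] [0.5 0.1 1.2] 0.08463742534250177
```

View pics/wrist1.png

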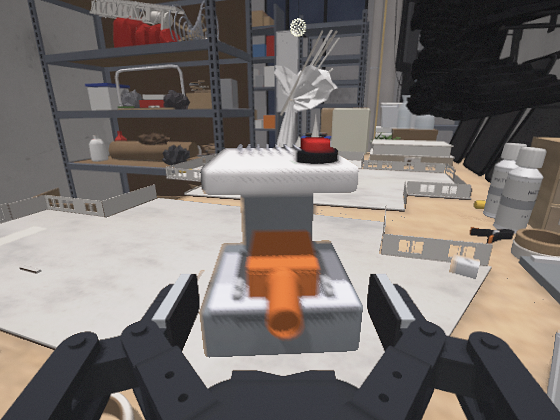

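View pics/scene1.png

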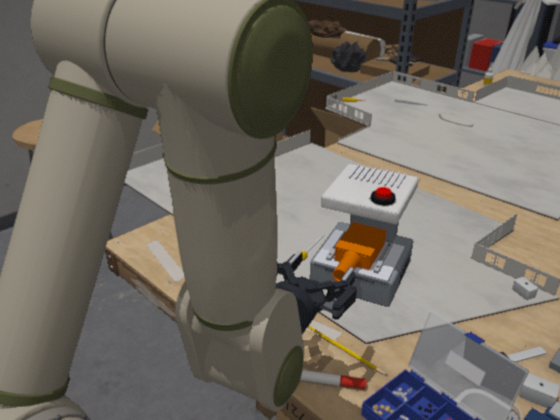

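```bash
python3 - <<'E'
from h import *
from fk import *
s=env.state();p=s['tcp_pos'];Rr=R.from_rotvec(s['tool_rot']);w=p-PAR[7]*Rr.as_matrix()[:,2]
cs=env.calibration('scene')
print(w,proj(cs,[w,w-[0,0,.05],w-[0,0,.1],[.333,.188,.0]]).round())
cw=env.calibration('wrist'); print(-np.array(cw['R']).T@cw['t'])
ct=env.calibration('top')
im=cv2.imread('pics/wrist1.png');hh=cv2.cvtColor(im,cv2.COLOR_BGR2HSV)
cv2.imwrite('pics/w1c.png',cv2.resize(im[130:360,190:370],None,fx=3,fy=3,interpolation=cv2.INTER_CUBIC)[:600])
E
```

```text
[0.23638519 0.15876057 0.17890881] [[248. 358.]
 [250. 385.]
 [251. 409.]
 [285. 397.]]
[0.34423435 0.19244274 0.26283536]
```

View pics/w1c.png

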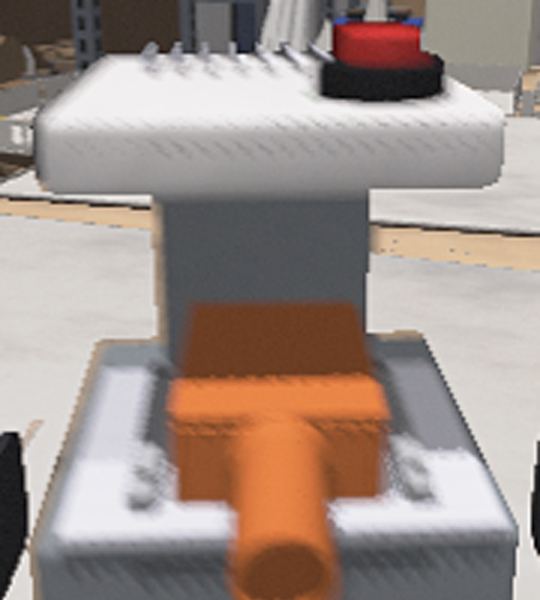

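```bash
python3 - <<'E'
from h import *
s=env.state();print(s['tcp_pos'],s['tool_rot'])
cw=env.calibration('wrist')
im=env.read_camera('wrist')
cv2.imwrite('pics/wrist2.png',im)
cv2.imwrite('pics/w2c.png',cv2.resize(im[140:360,190:370],None,fx=3.3,fy=3.3,interpolation=cv2.INTER_CUBIC)[:600])
import pickle;pickle.dump(cw,open('cw2.pkl','wb'))
hh=cv2.cvtColor(im,cv2.COLOR_BGR2HSV)
o=(hh[...,0]>5)&(hh[...,0]<17)&(hh[...,1]>170)&(hh[...,2]>70)
o[:, :230]=0;o[:,340:]=0;o[:230]=0
for v in range(232,340,4):
    xs=np.where(o[v])[0]
    if len(xs): print(v,xs.min(),xs.max(),len(xs))
E
```

```text
[0.48002252 0.23504142 0.17849118] [-1.33661256  0.98606778 -0.97932484]
232 252 306 38
236 252 307 38
240 251 308 47
244 250 310 48
248 249 311 47
252 249 312 48
256 248 313 66
260 247 314 68
264 246 315 70
268 246 315 70
272 246 315 70
276 247 315 69
280 247 315 69
284 247 315 67
288 247 314 68
292 247 314 68
296 267 296 30
300 267 297 31
304 267 297 31
308 266 298 32
312 266 298 28
316 266 299 24
320 266 299 23
324 266 298 26
328 269 296 28
332 274 289 16
```

View pics/w2c.png

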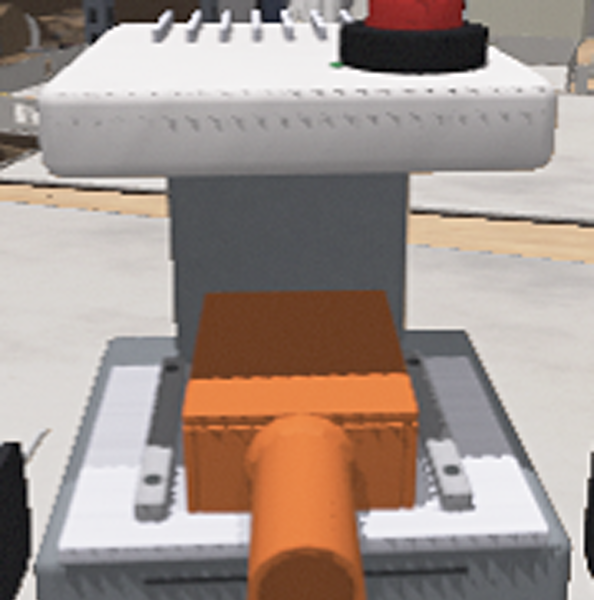

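```bash
python3 - <<'E'
from h import *
import pickle
cw=pickle.load(open('cw2.pkl','rb'))
C=lambda x,y:(190+x/3.3,140+y/3.3)
tip=onz(cw,282.8,320,.1);ax=onz(cw,282.2,300,.1)
fb=[onz(cw,246.5,294,.082),onz(cw,314.5,294,.082)]
ft=[onz(cw,*C(187,413),.118),onz(cw,*C(418,413),.118)]
rt=[onz(cw,*C(205,292),.118),onz(cw,*C(387,292),.118)]
y=lambda d:np.degrees(np.arctan2(d[1],d[0]))
print('tip',tip,'yaw',y(ax-tip))
for n,e in(('fb',fb),('ft',ft),('rt',rt)): print(n,e[0].round(4),e[1].round(4),'mid',((e[0]+e[1])/2).round(4),'w',np.linalg.norm(e[0]-e[1]).round(4),'yaw',y(e[0]-e[1])-90)
print('side yaw',y(rt[0]-ft[0]),y(rt[1]-ft[1]),y(sum(rt)-sum(ft)))
# bars: front ends top z=.09 inner edges
bl=onz(cw,*C(168,448),.090);br=onz(cw,*C(432,443),.090);bl2=onz(cw,*C(178,360),.09);br2=onz(cw,*C(410,360),.09)
print('bars',bl,br,np.linalg.norm(bl-br),(bl+br)/2,y(bl-br)-90,y(bl2-bl),y(br2-br))
b=[onz(cw,*C(40,575),.082),onz(cw,*C(568,565),.082)]
print('bed front',b,sum(b)/2,np.linalg.norm(b[0]-b[1]))
b=[onz(cw,*C(40,168),.188),onz(cw,*C(556,166),.188)]
print('head front',b,sum(b)/2,np.linalg.norm(b[0]-b[1]),y(b[0]-b[1])-90)
E
```

```text
tip [0.53928976 0.25435672 0.1       ] yaw 18.546595669722933
fb [0.5892 0.3099 0.082 ] [0.6101 0.2419 0.082 ] mid [0.5996 0.2759 0.082 ] w 0.0712 yaw 17.06387390002196
ft [0.5864 0.3068 0.118 ] [0.6067 0.2402 0.118 ] mid [0.5965 0.2735 0.118 ] w 0.0696 yaw 16.976026879181006
rt [0.6792 0.3402 0.118 ] [0.7    0.2713 0.118 ] mid [0.6896 0.3057 0.118 ] w 0.072 yaw 16.815131946891967
side yaw 19.793633478895345 18.4432491823639 19.11943209622665
bars [0.60892683 0.32507566 0.09      ] [0.6381663  0.24068891 0.09      ] 0.08930885498836443 [0.62354657 0.28288228 0.09      ] 19.110874883031357 21.579993475097044 18.36503043041817
bed front [array([0.5460624 , 0.33648319, 0.082     ]), array([0.59511324, 0.19246675, 0.082     ])] [0.57058782 0.26447497 0.082     ] 0.15214045533582998
head front [array([0.5964701 , 0.35627212, 0.188     ]), array([0.64300835, 0.20746485, 0.188     ])] [0.61973923 0.28186848 0.188     ] 0.15591475802852162 17.36664451489294
```

```bash
python3 - <<'E'
from path import *
import h
s=h.env.state()
yaw=np.radians(18);zd=np.array([np.cos(yaw),np.sin(yaw),0])
g=np.array([.574,.2645,.101])
P=[(g-.1*zd+[0,0,.08-.005*i],toolR(zd,-10*i)) for i in range(1,8)]
P+=[(g-.09*zd+[0,0,.03],toolR(zd,-70))]
P+=[(g-.08*zd,toolR(zd,-70))]*2+[(g-.06*zd,toolR(zd,-70)),(g-.04*zd,toolR(zd,-70)),(g-.02*zd,toolR(zd,-70)),(g,toolR(zd,-70)),(g,toolR(zd,-70))]
for p,r in P[::3]: print([q.round(2) for q in ik(p,r)])
rows(s['tcp_pos'],R.from_rotvec(s['tool_rot']),P,8.5)
E
```

```text
[array([ 0.16,  0.55,  2.42,  2.98,  1.41, -1.72])]
[array([ 0.16,  0.61,  2.42,  2.98,  1.46, -2.25])]
[array([ 0.16,  0.67,  2.41,  2.98,  1.51, -2.78])]
[array([ 0.17,  0.83,  2.33,  2.99,  1.59, -2.79])]
[array([ 0.19,  0.82,  2.17,  3.02,  1.43, -2.77])]
CALL 0
[{"tx": 0.2, "ty": 0.3, "tz": -0.3, "rx": -0.1, "ry": -0.5, "rz": -10.2, "hand": 8.5}, {"tx": 0.2, "ty": 0.8, "tz": -0.3, "rx": -0, "ry": -0.5, "rz": -20.2, "hand": 8.5}, {"tx": 0.2, "ty": 1.3, "tz": -0.3, "rx": 0, "ry": -0.5, "rz": -30.2, "hand": 8.5}, {"tx": 0.2, "ty": 1.8, "tz": -0.3, "rx": 0.1, "ry": -0.5, "rz": -40.2, "hand": 8.5}, {"tx": 0.2, "ty": 2.3, "tz": -0.3, "rx": 0.1, "ry": -0.5, "rz": -50.2, "hand": 8.5}, {"tx": 0.2, "ty": 2.8, "tz": -0.3, "rx": 0.1, "ry": -0.5, "rz": -60.2, "hand": 8.5}, {"tx": 0.2, "ty": 3.3, "tz": -0.3, "rx": 0.2, "ry": -0.5, "rz": -70.2, "hand": 8.5}, {"tx": 0.2, "ty": 4.8, "tz": 0.7, "rx": 0.2, "ry": -0.5, "rz": -70.2, "hand": 8.5}]
CALL 1
[{"tx": -2.9, "ty": 1, "tz": 1, "rx": -0, "ry": 0, "rz": -0, "hand": 8.5}, {"tx": -2.9, "ty": 1, "tz": 1, "rx": -0, "ry": 0, "rz": -0, "hand": 8.5}, {"tx": -2.9, "ty": 1, "tz": 3, "rx": -0, "ry": 0, "rz": -0, "hand": 8.5}, {"tx": -2.9, "ty": 1, "tz": 5, "rx": -0, "ry": 0, "rz": -0, "hand": 8.5}, {"tx": -2.9, "ty": 1, "tz": 7, "rx": -0, "ry": 0, "rz": -0, "hand": 8.5}, {"tx": -2.9, "ty": 1, "tz": 9, "rx": -0, "ry": 0, "rz": -0, "hand": 8.5}, {"tx": -2.9, "ty": 1, "tz": 9, "rx": -0, "ry": 0, "rz": -0, "hand": 8.5}]
```

Call:
apply_moves([
  {"tx":0.2,"ty":0.3,"tz":-0.3,"rx":0,"ry":-0.5,"rz":-10,"hand":8.5},
  {"tx":0.2,"ty":0.8,"tz":-0.3,"rx":0,"ry":-0.5,"rz":-20,"hand":8.5},
  {"tx":0.2,"ty":1.3,"tz":-0.3,"rx":0,"ry":-0.5,"rz":-30,"hand":8.5},
  {"tx":0.2,"ty":1.8,"tz":-0.3,"rx":0,"ry":-0.5,"rz":-40,"hand":8.5},
  {"tx":0.2,"ty":2.3,"tz":-0.3,"rx":0,"ry":-0.5,"rz":-50,"hand":8.5},
  {"tx":0.2,"ty":2.8,"tz":-0.3,"rx":0.1,"ry":-0.5,"rz":-60,"hand":8.5},
  {"tx":0.2,"ty":3.3,"tz":-0.3,"rx":0.2,"ry":-0.5,"rz":-70,"hand":8.5},
  {"tx":0.2,"ty":4.8,"tz":0.7,"rx":0.2,"ry":-0.5,"rz":-70,"hand":8.5},
])

```text
time: 6.05
tcp_pos: [0.4889, 0.2371, 0.132]
tool_rot: [-1.94, 0.034, -1.839]
wrist_force: [0.3, -0.8, 0.9]
opening: 0.0852
```

Call:
apply_moves([
  {"tx":-2.9,"ty":1,"tz":1,"rx":0,"ry":0,"rz":0,"hand":8.5},
  {"tx":-2.9,"ty":1,"tz":1,"rx":0,"ry":0,"rz":0,"hand":8.5},
  {"tx":-2.9,"ty":1,"tz":3,"rx":0,"ry":0,"rz":0,"hand":8.5},
  {"tx":-2.9,"ty":1,"tz":5,"rx":0,"ry":0,"rz":0,"hand":8.5},
  {"tx":-2.9,"ty":1,"tz":5,"rx":0,"ry":0,"rz":0,"hand":8.5},
])

```text
time: 6.68
tcp_pos: [0.5362, 0.2529, 0.1027]
tool_rot: [-1.939, 0.036, -1.839]
wrist_force: [-0.1, 0.4, 0.1]
opening: 0.085
```

```bash
python3 rec.py; python3 - <<'E'
from path import *
from h import *
import pickle
s=env.state()
yaw=np.radians(18);zd=np.array([np.cos(yaw),np.sin(yaw),0])
g=np.array([.574,.2645,.101])
rows(s['tcp_pos'],R.from_rotvec(s['tool_rot']),[(g,toolR(zd,-70))],8.5)
cw=env.calibration('wrist')
for n in('wrist','scene'): cv2.imwrite(f'pics/{n}3.png',env.read_camera(n))
# predicted positions of axis points
print(proj(cw,[[.539,.253,.1],[.539+.0951*.5,.253+.0309*.5,.1]]))
E
```

```text
6.675 [ 0.186  0.819  2.225  3.012  1.477 -2.776] [0.5362 0.2529 0.1027] [-1.939  0.036 -1.839] [-0.1  0.4  0.1] 0.08504209717589804
CALL 0
[{"tx": -0.1, "ty": 0.1, "tz": 4, "rx": -0.1, "ry": -0.2, "rz": -0.2, "hand": 8.5}]
[[278.53540773 276.07013003]
 [279.26894928 239.65756132]]
```

View pics/wrist3.png

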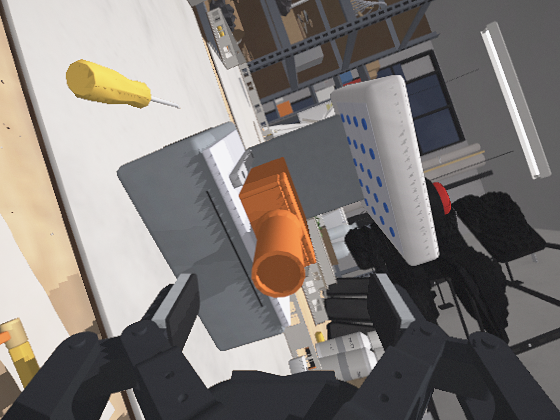

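View pics/scene3.png

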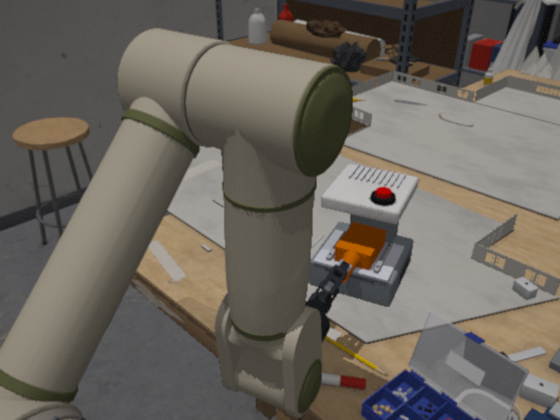

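Call:
apply_moves([
  {"tx":0,"ty":0,"tz":2,"rx":0,"ry":0,"rz":0,"hand":8.5},
  {"tx":-0.1,"ty":0.1,"tz":4,"rx":0,"ry":-0.2,"rz":0,"hand":8.5},
  {"tx":-0.1,"ty":0.1,"tz":4,"rx":0,"ry":-0.2,"rz":0,"hand":4.5},
  {"tx":-0.1,"ty":0.1,"tz":4,"rx":0,"ry":-0.2,"rz":0,"hand":3.5},
  {"tx":-0.1,"ty":0.1,"tz":4,"rx":0,"ry":-0.2,"rz":0,"hand":3.5},
], newtons=30)

```text
time: 7.4
tcp_pos: [0.5732, 0.264, 0.0992]
tool_rot: [-1.948, 0.036, -1.832]
wrist_force: [-0.4, -0.1, -0.7]
opening: 0.0352
```

Call:
apply_moves([
  {"tx":0,"ty":0,"tz":0,"rx":0,"ry":0,"rz":0,"hand":2},
  {"tx":0,"ty":0,"tz":0,"rx":0,"ry":0,"rz":0,"hand":2},
  {"tx":0,"ty":0,"tz":0,"rx":0,"ry":0,"rz":0,"hand":2},
], newtons=30)

```text
time: 7.78
tcp_pos: [0.5738, 0.2642, 0.0994]
tool_rot: [-1.947, 0.036, -1.833]
wrist_force: [-1.1, -0.3, -0.2]
opening: 0.0293
```

```bash
python3 rec.py; python3 - <<'E'
from h import *
for n in('wrist','scene'): cv2.imwrite(f'pics/{n}4.png',env.read_camera(n))
E
```

```text
7.775 [ 0.198  0.829  2.121  3.022  1.377 -2.766] [0.5738 0.2642 0.0994] [-1.947  0.036 -1.833] [-1.1 -0.3 -0.2] 0.02932036814898062
```

View pics/wrist4.png

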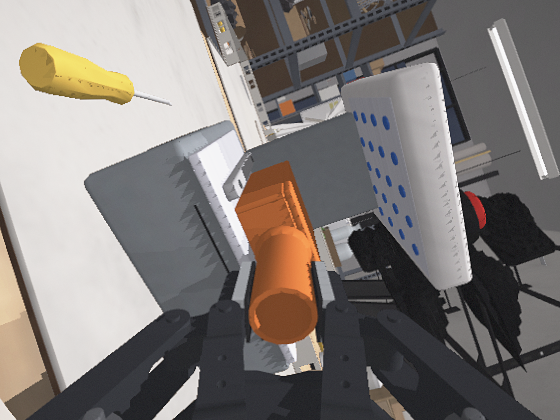

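Call:
apply_moves([
  {"tx":0.5,"ty":-0.2,"tz":0,"rx":0,"ry":0,"rz":0,"hand":2},
  {"tx":1.2,"ty":-0.4,"tz":0,"rx":0,"ry":0,"rz":0,"hand":2},
  {"tx":2.2,"ty":-0.8,"tz":0,"rx":0,"ry":0,"rz":0,"hand":2},
  {"tx":3.3,"ty":-1.2,"tz":0,"rx":0,"ry":0,"rz":0,"hand":2},
  {"tx":3.3,"ty":-1.2,"tz":0,"rx":0,"ry":0,"rz":0,"hand":2},
  {"tx":3.3,"ty":-1.2,"tz":0,"rx":0,"ry":0,"rz":0,"hand":2},
], newtons=80)

```text
time: 8.62
tcp_pos: [0.5741, 0.2641, 0.1346]
tool_rot: [-1.947, 0.036, -1.833]
wrist_force: [-0.2, 0.8, -0.7]
opening: 0.0285
```

```bash
python3 rec.py; python3 - <<'E'
from h import *
from fk import *
s=env.state();print(R.from_rotvec(s['tool_rot']).as_matrix().round(3))
for n in('wrist','scene','top'): cv2.imwrite(f'pics/{n}5.png',env.read_camera(n))
a=cv2.imread('pics/scene5.png')[155:310,280:430];b=cv2.resize(a,None,fx=2.6,fy=2.6,interpolation=cv2.INTER_CUBIC)
a=cv2.imread('pics/wrist5.png')[110:360,170:370];a=cv2.resize(a,(320,400));b=cv2.resize(b,(400,400))
cv2.imwrite('pics/c5.png',np.hstack([b,a]))
E
```

```text
8.625 [ 0.197  0.728  2.142  3.019  1.298 -2.756] [0.5741 0.2641 0.1346] [-1.947  0.036 -1.833] [-0.2  0.8 -0.7] 0.028475554289880706
[[ 0.11   0.29   0.951]
 [-0.327 -0.892  0.31 ]
 [ 0.938 -0.345 -0.003]]
```

View pics/c5.png

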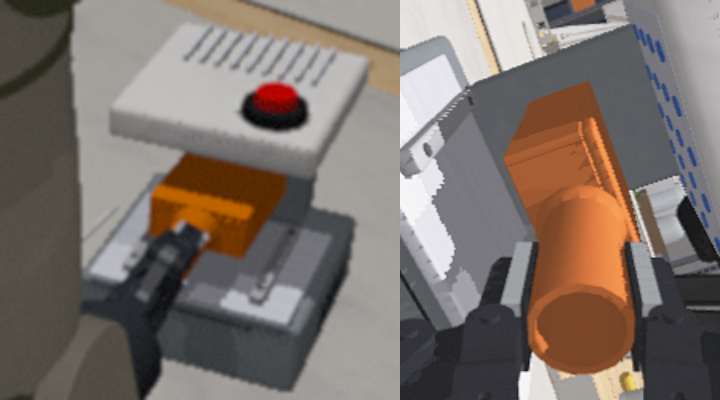

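Call:
apply_moves([
  {"tx":0,"ty":0,"tz":0,"rx":0,"ry":0,"rz":6,"hand":2},
  {"tx":0,"ty":0,"tz":0,"rx":0,"ry":0,"rz":15,"hand":2},
  {"tx":0,"ty":0,"tz":0,"rx":0,"ry":0,"rz":25,"hand":2},
  {"tx":0,"ty":0,"tz":0,"rx":0,"ry":0,"rz":35,"hand":2},
  {"tx":0,"ty":0,"tz":0,"rx":0,"ry":0,"rz":45,"hand":2},
  {"tx":0,"ty":0,"tz":0,"rx":0,"ry":0,"rz":54,"hand":2},
  {"tx":0,"ty":0,"tz":0,"rx":0,"ry":0,"rz":60,"hand":2},
  {"tx":0,"ty":0,"tz":0,"rx":0,"ry":0,"rz":60,"hand":2},
])

```text
time: 9.78
tcp_pos: [0.5741, 0.2641, 0.1343]
tool_rot: [-1.447, 0.871, -1.101]
wrist_force: [1.2, 0.1, -1.9]
opening: 0.0283
```

```bash
python3 rec.py; cat > look.py <<'E'
import sys
from h import *
k=sys.argv[1]
for n in('wrist','scene'): cv2.imwrite(f'pics/{n}{k}.png',env.read_camera(n))
a=cv2.imread(f'pics/scene{k}.png')[155:310,275:430];b=cv2.resize(a,(400,400),interpolation=cv2.INTER_CUBIC)
a=cv2.imread(f'pics/wrist{k}.png')[60:360,130:430];a=cv2.resize(a,(400,400))
cv2.imwrite(f'pics/c{k}.png',np.hstack([b,a]))
E
python3 look.py 6
```

```text
9.775 [ 0.197  0.729  2.142  3.019  1.298 -1.71 ] [0.5741 0.2641 0.1343] [-1.447  0.871 -1.101] [ 1.2  0.1 -1.9] 0.028332748577695625
```

View pics/c6.png

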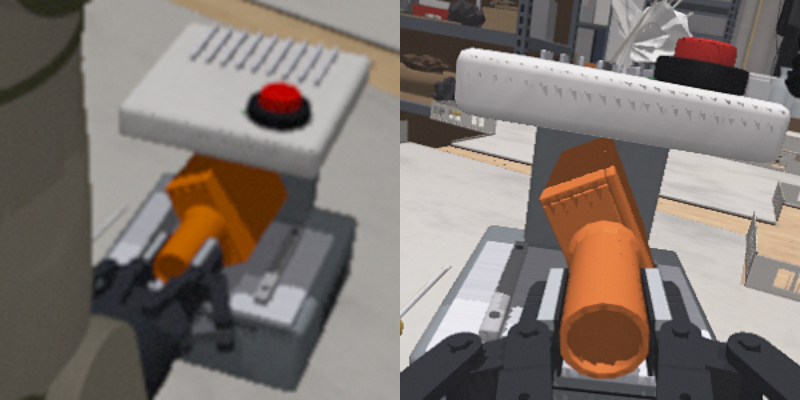

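Call:
apply_moves([
  {"tx":0,"ty":0,"tz":0,"rx":0,"ry":0,"rz":6,"hand":2},
  {"tx":0,"ty":0,"tz":0,"rx":0,"ry":0,"rz":15,"hand":2},
  {"tx":0,"ty":0,"tz":0,"rx":0,"ry":0,"rz":25,"hand":2},
  {"tx":0,"ty":0,"tz":0,"rx":0,"ry":0,"rz":35,"hand":2},
  {"tx":0,"ty":0,"tz":0,"rx":0,"ry":0,"rz":45,"hand":2},
  {"tx":0,"ty":0,"tz":0,"rx":0,"ry":0,"rz":54,"hand":2},
  {"tx":0,"ty":0,"tz":0,"rx":0,"ry":0,"rz":60,"hand":2},
])

```text
time: 10.75
tcp_pos: [0.5741, 0.2641, 0.1345]
tool_rot: [-0.764, 1.385, -0.295]
wrist_force: [-0.8, 0.4, -0.2]
opening: 0.0286
```

Call:
apply_moves([
  {"tx":0,"ty":0,"tz":0,"rx":0,"ry":0,"rz":6,"hand":2},
  {"tx":0,"ty":0,"tz":0,"rx":0,"ry":0,"rz":15,"hand":2},
  {"tx":0,"ty":0,"tz":0,"rx":0,"ry":0,"rz":25,"hand":2},
  {"tx":0,"ty":0,"tz":0,"rx":0,"ry":0,"rz":35,"hand":2},
  {"tx":0,"ty":0,"tz":0,"rx":0,"ry":0,"rz":45,"hand":2},
  {"tx":0,"ty":0,"tz":0,"rx":0,"ry":0,"rz":54,"hand":2},
  {"tx":0,"ty":0,"tz":0,"rx":0,"ry":0,"rz":60,"hand":2},
  {"tx":0,"ty":0,"tz":0,"rx":0,"ry":0,"rz":60,"hand":2},
])

```text
time: 11.75
tcp_pos: [0.5741, 0.2641, 0.1346]
tool_rot: [0.028, 1.598, 0.521]
wrist_force: [-0.2, 0.2, -0.3]
opening: 0.0281
```

```bash
python3 rec.py; python3 look.py 7; python3 - <<'E'
from h import *
from fk import *
s=env.state();print(R.from_rotvec(s['tool_rot']).as_matrix().round(3))
E
```

```text
11.75 [0.197 0.729 2.142 3.019 1.298 0.383] [0.5741 0.2641 0.1346] [0.028 1.598 0.521] [-0.2  0.2 -0.3] 0.02813041800016578
[[-0.109 -0.29   0.951]
 [ 0.325  0.893  0.31 ]
 [-0.939  0.343 -0.003]]
```

View pics/c7.png

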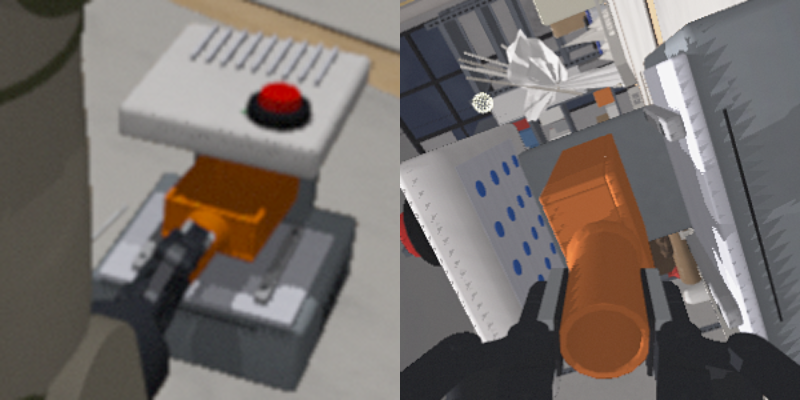

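View pics/wrist7.png

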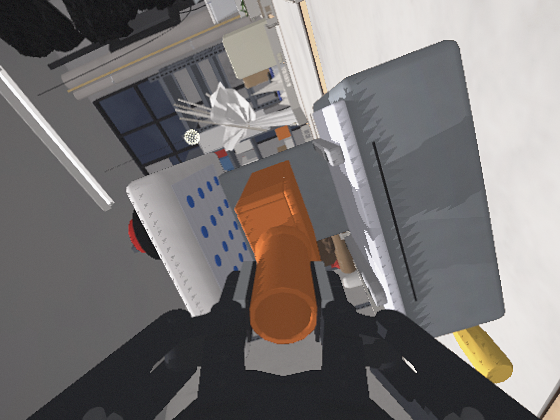

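Call:
apply_moves([
  {"tx":0.7,"ty":-0.25,"tz":0,"rx":0,"ry":0,"rz":0,"hand":2},
  {"tx":1.4,"ty":-0.5,"tz":0,"rx":0,"ry":0,"rz":0,"hand":2},
  {"tx":2,"ty":-0.7,"tz":0,"rx":0,"ry":0,"rz":0,"hand":2},
  {"tx":2.2,"ty":-0.8,"tz":0,"rx":0,"ry":0,"rz":0,"hand":2},
  {"tx":2.2,"ty":-0.8,"tz":0,"rx":0,"ry":0,"rz":0,"hand":2},
])

```text
time: 12.48
tcp_pos: [0.574, 0.2641, 0.111]
tool_rot: [0.03, 1.598, 0.522]
wrist_force: [0.4, 1.2, -1.8]
opening: 0.0285
```

```bash
python3 rec.py; python3 look.py 8; python3 - <<'E'
from h import *
cv2.imwrite('pics/top8.png',env.read_camera('top'))
a=cv2.imread('pics/top8.png')[120:240,270:400];a=cv2.resize(a,None,fx=3,fy=3,interpolation=cv2.INTER_CUBIC)
b=cv2.imread('pics/scene8.png')[210:310,300:430];b=cv2.resize(b,None,fx=3,fy=3,interpolation=cv2.INTER_CUBIC)
b=cv2.copyMakeBorder(b,0,a.shape[0]-b.shape[0],0,0,cv2.BORDER_CONSTANT)
cv2.imwrite('pics/d8.png',np.hstack([a,b]))
E
```

```text
12.475 [0.198 0.796 2.129 3.021 1.352 0.379] [0.574  0.2641 0.111 ] [0.03  1.598 0.522] [ 0.4  1.2 -1.8] 0.028455854006185062
```

View pics/d8.png

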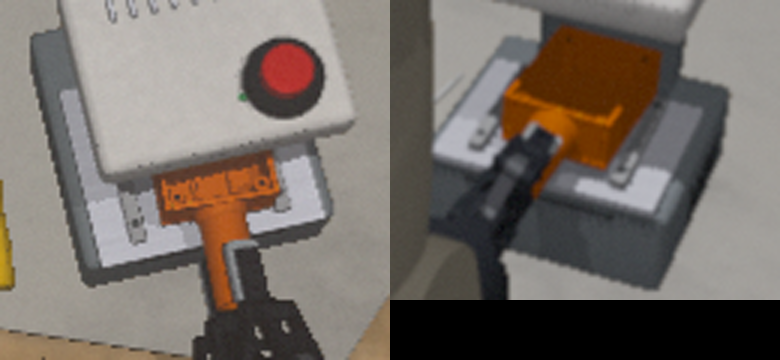

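View pics/wrist8.png

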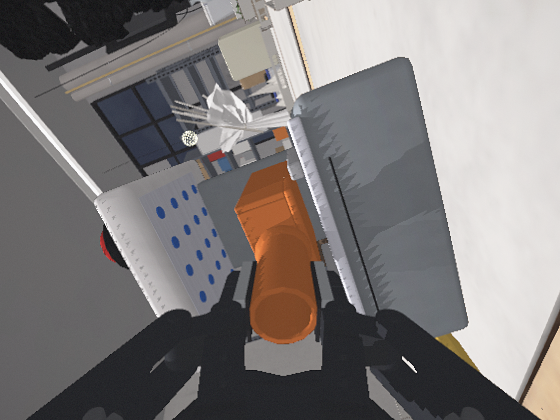

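```bash
python3 - <<'E'
from h import *
ct=env.calibration('top');cs=env.calibration('scene')
print(-np.array(ct['R']).T@ct['t'])
a=cv2.imread('pics/top8.png')[160:210,300:380];a=cv2.resize(a,None,fx=10,fy=10,interpolation=cv2.INTER_CUBIC);cv2.imwrite('pics/e8.png',a)
b=cv2.imread('pics/scene8.png')[215:285,330:410];b=cv2.resize(b,None,fx=8,fy=8,interpolation=cv2.INTER_CUBIC);cv2.imwrite('pics/f8.png',b)
E
```

```text
[0.34557605 0.35093226 0.98147976]
```

View pics/e8.png

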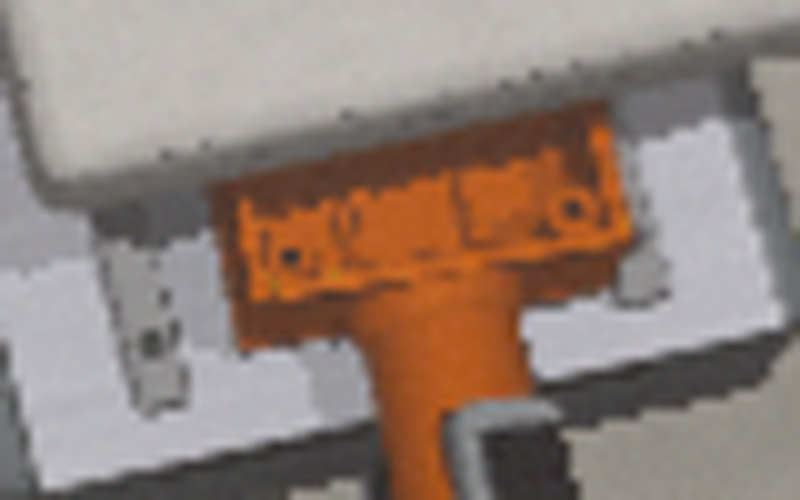

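View pics/f8.png

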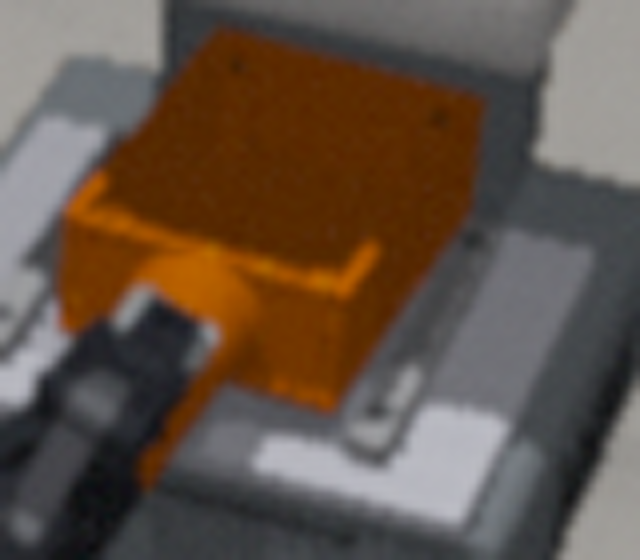

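```bash
python3 - <<'E'
from h import *
ct=env.calibration('top');cs=env.calibration('scene')
E=lambda x,y,z:onz(ct,300+x/10,160+y/10,z)
F=lambda x,y,z:onz(cs,330+x/8,215+y/8,z)
yaw=np.radians(19.6);L=np.array([-np.sin(yaw),np.cos(yaw),0]);X=np.array([np.cos(yaw),np.sin(yaw),0])
c=np.array([.636,.285,.082])
def show(n,p): print(n,p.round(4),'bed x %.1f y %.1f'%(1e3*X@(p-c),1e3*L@(p-c)))
show('rimFL',E(238,300,.1295));show('rimFR',E(635,243,.1295))
show('botFL',E(240,350,.0935));show('botFR',E(615,290,.0935))
show('Lbar outer front',E(140,410,.09));show('Lbar inner front',E(187,402,.09));show('Rbar inner front',E(620,305,.09));show('Rbar outer front',E(668,292,.09))
show('bed FL',E(42,490,.082))
show('S rimFL',F(65,210,.1295));show('S rimFR',F(345,295,.1295));show('S botFR',F(335,408,.0935))
show('S rimRR',F(483,98,.1295));show('S rimRL',F(215,30,.1295))
show('S Rbar inner front',F(345,430,.09));show('S Rbar outer front',F(380,455,.09));show('S Rbar inner rear',F(470,240,.09))
E
```

```text
rimFL [0.589  0.3056 0.1295] bed x -37.4 y 35.1
rimFR [0.6095 0.2339 0.1295] bed x -42.1 y -39.3
botFL [0.5894 0.3021 0.0935] bed x -38.1 y 31.8
botFR [0.6108 0.2319 0.0935] bed x -41.6 y -41.6
Lbar outer front [0.576  0.3197 0.09  ] bed x -44.9 y 52.8
Lbar inner front [0.5788 0.3109 0.09  ] bed x -45.2 y 43.6
Rbar inner front [0.6089 0.2302 0.09  ] bed x -43.9 y -42.6
Rbar outer front [0.6127 0.2212 0.09  ] bed x -43.3 y -52.3
bed FL [0.5597 0.3364 0.082 ] bed x -54.6 y 74.0
S rimFL [0.587  0.3007 0.1295] bed x -40.9 y 31.2
S rimFR [0.6064 0.2326 0.1295] bed x -45.4 y -39.4
S botFR [0.611  0.235  0.0935] bed x -40.3 y -38.7
S rimRR [0.6988 0.2608 0.1295] bed x 51.0 y -43.9
S rimRL [0.6765 0.3274 0.1295] bed x 52.4 y 26.3
S Rbar inner front [0.6097 0.2307 0.09  ] bed x -43.0 y -42.3
S Rbar outer front [0.6078 0.219  0.09  ] bed x -48.7 y -52.7
S Rbar inner rear [0.6958 0.2575 0.09  ] bed x 47.1 y -46.0
```

```bash
python3 - <<'E'
from path import *
import h
s=h.env.state();p=s['tcp_pos'];Rr=R.from_rotvec(s['tool_rot'])
yaw=np.radians(19.6);L=np.array([-np.sin(yaw),np.cos(yaw),0])
R2=R.from_euler('z',3.2,degrees=True)*Rr
for dz in(0,-.006,-.011,-.0125):
    print(dz,[x.round(2) for x in rel(p,Rr,p+.0025*L+[0,0,dz],R2)])
E
```

```text
0 [array([ 0.09,  0.23, -0.01]), array([-3.  ,  1.11, -0.01])]
-0.006 [array([ 0.65,  0.03, -0.  ]), array([-3.  ,  1.11, -0.01])]
-0.011 [array([ 1.12, -0.15, -0.  ]), array([-3.  ,  1.11, -0.01])]
-0.0125 [array([ 1.26, -0.2 , -0.  ]), array([-3.  ,  1.11, -0.01])]
```

Call:
apply_moves([
  {"tx":0.1,"ty":0.2,"tz":0,"rx":-1.5,"ry":0.6,"rz":0,"hand":2},
  {"tx":0.1,"ty":0.2,"tz":0,"rx":-3,"ry":1.1,"rz":0,"hand":2},
  {"tx":0.1,"ty":0.2,"tz":0,"rx":-3,"ry":1.1,"rz":0,"hand":2},
  {"tx":0.1,"ty":0.2,"tz":0,"rx":-3,"ry":1.1,"rz":0,"hand":2},
])

```text
time: 13.12
tcp_pos: [0.5733, 0.2663, 0.1111]
tool_rot: [-0.014, 1.602, 0.565]
wrist_force: [0.4, 0.2, -1.9]
opening: 0.0282
```

```bash
python3 rec.py; python3 look.py 9; python3 - <<'E'
from h import *
b=cv2.imread('pics/scene9.png')[215:285,330:410];b=cv2.resize(b,None,fx=8,fy=8,interpolation=cv2.INTER_CUBIC);cv2.imwrite('pics/f9.png',b)
E
```

```text
13.125 [0.165 0.795 2.133 2.931 1.359 0.397] [0.5733 0.2663 0.1111] [-0.014  1.602  0.565] [ 0.4  0.2 -1.9] 0.028210212160737786
```

View pics/f9.png

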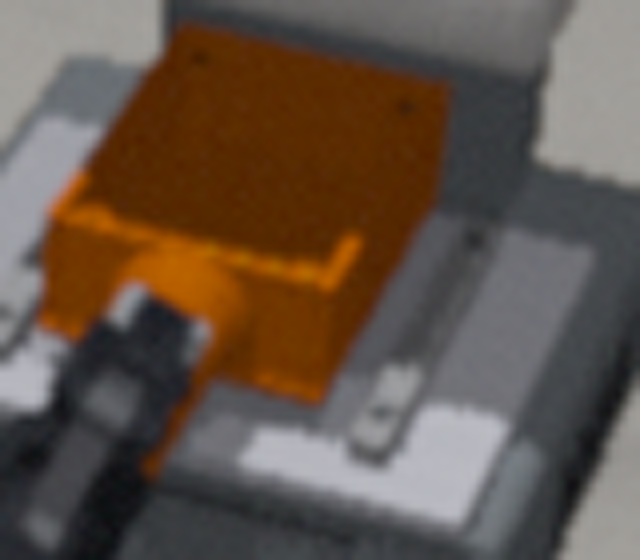

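Call:
apply_moves([
  {"tx":0.5,"ty":-0.2,"tz":0,"rx":0,"ry":0,"rz":0,"hand":2},
  {"tx":0.8,"ty":-0.3,"tz":0,"rx":0,"ry":0,"rz":0,"hand":2},
  {"tx":1,"ty":-0.4,"tz":0,"rx":0,"ry":0,"rz":0,"hand":2},
  {"tx":1,"ty":-0.4,"tz":0,"rx":0,"ry":0,"rz":0,"hand":2},
])

```text
time: 13.72
tcp_pos: [0.5736, 0.266, 0.1008]
tool_rot: [-0.015, 1.6, 0.566]
wrist_force: [-1.0, -0.4, 3.5]
opening: 0.0279
```

```bash
python3 rec.py; python3 look.py 10; python3 - <<'E'
from h import *
b=cv2.imread('pics/scene10.png')[215:285,330:410];b=cv2.resize(b,None,fx=8,fy=8,interpolation=cv2.INTER_CUBIC);cv2.imwrite('pics/f10.png',b)
E
```

```text
13.725 [0.164 0.826 2.126 2.931 1.384 0.392] [0.5736 0.266  0.1008] [-0.015  1.6    0.566] [-1.  -0.4  3.5] 0.027937193883778064
```

View pics/f10.png

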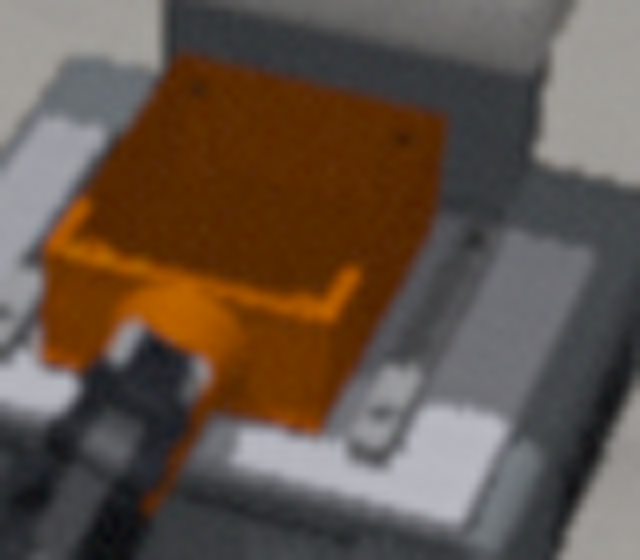

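Call:
apply_moves([
  {"tx":0,"ty":0,"tz":0,"rx":0,"ry":0,"rz":0,"hand":3.2},
  {"tx":0,"ty":0,"tz":0,"rx":0,"ry":0,"rz":0,"hand":4},
  {"tx":0,"ty":0,"tz":0,"rx":0,"ry":0,"rz":0,"hand":6.5},
  {"tx":0,"ty":0,"tz":0,"rx":0,"ry":0,"rz":0,"hand":6.5},
  {"tx":0,"ty":0,"tz":0,"rx":0,"ry":0,"rz":0,"hand":6.5},
], newtons=20)

```text
time: 14.45
tcp_pos: [0.5734, 0.266, 0.1002]
tool_rot: [-0.015, 1.602, 0.566]
wrist_force: [-0.0, 0.6, 0.6]
opening: 0.065
```

```bash
python3 rec.py; python3 look.py 11; python3 - <<'E'
from h import *
b=cv2.imread('pics/scene11.png')[215:285,330:410];b=cv2.resize(b,(400,350),interpolation=cv2.INTER_CUBIC)
t=env.read_camera('top');cv2.imwrite('pics/top11.png',t);t=cv2.resize(t[150:220,300:380],(400,350),interpolation=cv2.INTER_CUBIC)
cv2.imwrite('pics/f11.png',np.hstack([b,t]))
E
```

```text
14.45 [0.164 0.826 2.126 2.931 1.382 0.392] [0.5734 0.266  0.1002] [-0.015  1.602  0.566] [-0.   0.6  0.6] 0.06503879068735101
```

View pics/f11.png

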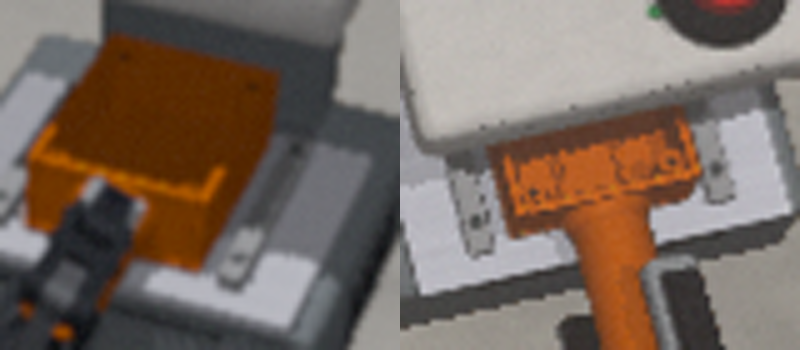

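View pics/wrist11.png

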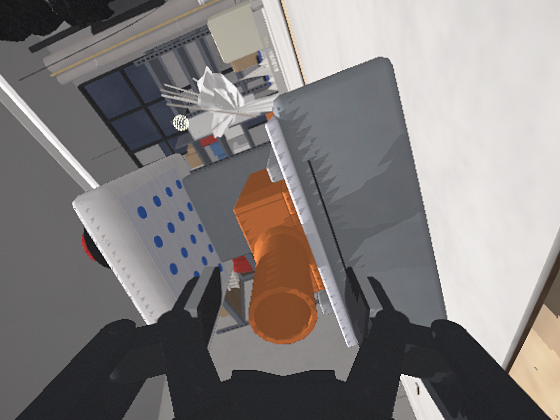

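Call:
apply_moves([
  {"tx":0,"ty":0,"tz":-2,"rx":0,"ry":0,"rz":0,"hand":6.5},
  {"tx":0,"ty":0,"tz":-5,"rx":0,"ry":0,"rz":0,"hand":6.5},
  {"tx":0,"ty":0,"tz":-8,"rx":0,"ry":0,"rz":0,"hand":6.5},
  {"tx":-3,"ty":1.1,"tz":-9,"rx":0,"ry":0,"rz":0,"hand":4},
  {"tx":-7,"ty":2.6,"tz":-9,"rx":0,"ry":0,"rz":0,"hand":0},
  {"tx":-7,"ty":2.6,"tz":-9,"rx":0,"ry":0,"rz":0,"hand":0},
])

```text
time: 15.35
tcp_pos: [0.4897, 0.2337, 0.1786]
tool_rot: [-0.016, 1.596, 0.566]
wrist_force: [1.3, 0.4, 0.1]
opening: 0.0103
```

```bash
python3 rec.py; python3 - <<'E'
from path import *
from h import *
s=env.state();q0=s['joints']
cw=env.calibration('wrist')
cs=env.calibration('scene');ct=env.calibration('top')
for n in('wrist','scene'): cv2.imwrite(f'pics/{n}12.png',env.read_camera(n))
T=cv2.imread('pics/top11.png');S=cv2.imread('pics/scene12.png')
for z in(.225,.23,.235,.24): print(z,onz(ct,365.49,142.54,z).round(4),onz(cs,382.8,190,z).round(4))
a=cv2.resize(T[120:165,340:392],None,fx=7.5,fy=8,interpolation=cv2.INTER_CUBIC);b=cv2.resize(S[175:215,360:410],None,fx=8,fy=8,interpolation=cv2.INTER_CUBIC)
b=cv2.copyMakeBorder(b,0,a.shape[0]-b.shape[0],0,0,cv2.BORDER_CONSTANT)
cv2.imwrite('pics/b12.png',np.hstack([a,b])); print(a.shape)
g=np.array([.649,.2527,.30])
for yw in range(-180,180,30):
    Rr=R.from_euler('z',yw,degrees=True)*R.from_euler('x',np.pi)
    print(yw,[q.round(2) for q in ik(g,Rr)],[q.round(2) for q in ik(g-[0,0,.07],Rr)])
E
```

```text
15.35 [0.096 0.549 2.407 2.862 1.395 0.402] [0.4897 0.2337 0.1786] [-0.016  1.596  0.566] [1.3 0.4 0.1] 0.01027502054673774
0.225 [0.653  0.2505 0.225 ] [0.6637 0.265  0.225 ]
0.23 [0.651  0.2512 0.23  ] [0.6558 0.2598 0.23  ]
0.235 [0.6489 0.2518 0.235 ] [0.648  0.2546 0.235 ]
0.24 [0.6469 0.2525 0.24  ] [0.6402 0.2494 0.24  ]
(360, 390, 3)
-180 [] []
-150 [array([0.2 , 0.72, 0.7 , 0.  , 1.73, 2.82])] [array([0.2 , 0.72, 0.87, 0.  , 1.55, 2.82])]
-120 [array([0.2 , 0.72, 0.7 , 0.  , 1.73, 2.3 ])] [array([0.2 , 0.72, 0.87, 0.  , 1.55, 2.3 ])]
-90 [array([0.2 , 0.72, 0.7 , 0.  , 1.73, 1.77])] [array([0.2 , 0.72, 0.87, 0.  , 1.55, 1.77])]
-60 [array([ 0.2 ,  0.72,  0.7 , -0.  ,  1.73,  1.25])] [array([ 0.2 ,  0.72,  0.87, -0.  ,  1.55,  1.25])]
-30 [array([ 0.2 ,  0.72,  0.7 , -0.  ,  1.73,  0.73])] [array([ 0.2 ,  0.72,  0.87, -0.  ,  1.55,  0.73])]
0 [array([ 0.2 ,  0.72,  0.7 , -0.  ,  1.73,  0.2 ])] [array([ 0.2 ,  0.72,  0.87, -0.  ,  1.55,  0.2 ])]
30 [array([ 0.2 ,  0.72,  0.7 , -0.  ,  1.73, -0.32])] [array([ 0.2 ,  0.72,  0.87, -0.  ,  1.55, -0.32])]
60 [array([ 0.2 ,  0.72,  0.7 , -0.  ,  1.73, -0.84])] [array([ 0.2 ,  0.72,  0.87, -0.  ,  1.55, -0.84])]
90 [array([ 0.2 ,  0.72,  0.7 ,  0.  ,  1.73, -1.37])] [array([ 0.2 ,  0.72,  0.87, -0.  ,  1.55, -1.37])]
120 [array([ 0.2 ,  0.72,  0.7 ,  0.  ,  1.73, -1.89])] [array([ 0.2 ,  0.72,  0.87,  0.  ,  1.55, -1.89])]
150 [array([ 0.2 ,  0.72,  0.7 ,  0.  ,  1.73, -2.41])] [array([ 0.2 ,  0.72,  0.87,  0.  ,  1.55, -2.41])]
```

View pics/b12.png

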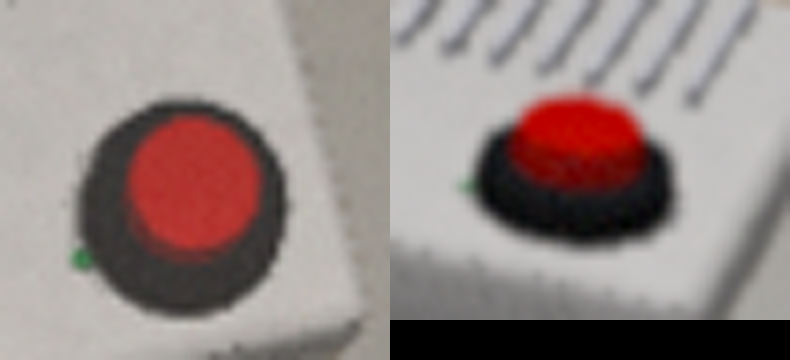

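View pics/scene12.png

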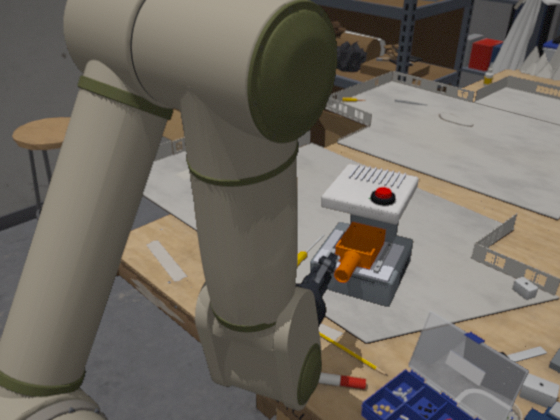

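```bash
python3 - <<'E'
from path import *
from h import *
ct=env.calibration('top');cs=env.calibration('scene')
b,e=tri(ray(ct,366,142.75),ray(cs,383.75,190.6));print('button',b,e)
s=env.state();q0=s['joints']
g=np.array([b[0],b[1],.30]);
qe=ik(g,R.from_euler('x',np.pi))[0]
qm=q0.copy();
N=32
Q=[q0+(qe-q0)*t for t in np.linspace(0,1,N+1)]
P=[fk(q) for q in Q]
for p,r in P[::3]: print(p.round(3),(p-PAR[7]*r.as_matrix()[:,2]).round(3))
print(max(np.degrees((a[1].inv()*b[1]).magnitude()) for a,b in zip(P,P[1:])),max(np.linalg.norm(a[0]-b[0]) for a,b in zip(P,P[1:])))
E
```

```text
button [0.6479611  0.25155017 0.23523212] 0.0015336921035180222
[0.49  0.234 0.175] [0.252 0.141 0.176]
[0.513 0.304 0.215] [0.312 0.15  0.181]
[0.517 0.363 0.248] [0.371 0.16  0.195]
[0.507 0.408 0.267] [0.426 0.171 0.216]
[0.493 0.436 0.273] [0.478 0.183 0.244]
[0.483 0.446 0.266] [0.523 0.194 0.279]
[0.484 0.439 0.252] [0.563 0.206 0.32 ]
[0.5   0.417 0.238] [0.596 0.217 0.365]
[0.53  0.382 0.232] [0.621 0.228 0.414]
[0.572 0.338 0.24 ] [0.638 0.238 0.466]
[0.619 0.287 0.269] [0.647 0.247 0.52 ]
6.372837092464643 0.02985723690268849
```

```bash
python3 - <<'E'
from path import *
from h import *
s=env.state();q0=s['joints']
g=np.array([.648,.2515,.38]);
qe=ik(g,R.from_euler('x',np.pi))[0];print(qe)
N=32
Q=[q0+(qe-q0)*t for t in np.linspace(0,1,N+1)]
P=[fk(q) for q in Q]
for p,r in P[::3]: print(p.round(3),(p-PAR[7]*r.as_matrix()[:,2]).round(3))
print(max(np.degrees((a[1].inv()*b[1]).magnitude()) for a,b in zip(P,P[1:])),max(np.linalg.norm(a[0]-b[0]) for a,b in zip(P,P[1:])))
rows(s['tcp_pos'],R.from_rotvec(s['tool_rot']),P[1:],0)
E
```

```text
[ 2.02114822e-01  7.63087440e-01  4.13127446e-01 -1.35296614e-16
  1.96537777e+00  2.02114822e-01]
[0.49  0.234 0.175] [0.252 0.141 0.176]
[0.522 0.305 0.227] [0.323 0.151 0.182]
[0.529 0.365 0.27 ] [0.391 0.163 0.199]
[0.521 0.411 0.299] [0.455 0.175 0.227]
[0.507 0.438 0.311] [0.512 0.187 0.263]
[0.498 0.447 0.309] [0.561 0.2   0.307]
[0.501 0.439 0.299] [0.601 0.212 0.358]
[0.519 0.416 0.29 ] [0.631 0.223 0.415]
[0.55  0.38  0.291] [0.651 0.234 0.474]
[0.589 0.336 0.308] [0.659 0.242 0.535]
[0.628 0.286 0.345] [0.656 0.248 0.596]
6.8638277133955405 0.03333992712091764
CALL 0
[{"tx": -1, "ty": 2.3, "tz": 2.2, "rx": -6.3, "ry": -1.8, "rz": -2.2, "hand": 0}, {"tx": -2, "ty": 4.6, "tz": 4, "rx": -12.4, "ry": -3.5, "rz": -4.6, "hand": 0}, {"tx": -2.9, "ty": 6.9, "tz": 5.6, "rx": -18.6, "ry": -5.2, "rz": -7.1, "hand": 0}, {"tx": -3.8, "ty": 9.2, "tz": 6.8, "rx": -24.6, "ry": -6.8, "rz": -9.8, "hand": 0}, {"tx": -4.5, "ty": 11.4, "tz": 7.8, "rx": -30.6, "ry": -8.4, "rz": -12.6, "hand": 0}, {"tx": -5.2, "ty": 13.5, "tz": 8.4, "rx": -36.6, "ry": -9.8, "rz": -15.6, "hand": 0}, {"tx": -5.7, 
[... 1467 characters left out ...]
y": 15.4, "rz": -18.7, "hand": 0}]
CALL 3
[{"tx": 0.8, "ty": 0.7, "tz": -1.6, "rx": -5, "ry": 2.7, "rz": -1.1, "hand": 0}, {"tx": 1.6, "ty": 1.4, "tz": -3.3, "rx": -9.9, "ry": 5.6, "rz": -1.9, "hand": 0}, {"tx": 2.3, "ty": 2, "tz": -5.3, "rx": -14.7, "ry": 8.5, "rz": -2.4, "hand": 0}, {"tx": 2.9, "ty": 2.6, "tz": -7.5, "rx": -19.4, "ry": 11.6, "rz": -2.6, "hand": 0}, {"tx": 3.4, "ty": 3.1, "tz": -9.8, "rx": -23.9, "ry": 14.8, "rz": -2.4, "hand": 0}, {"tx": 3.7, "ty": 3.5, "tz": -12.3, "rx": -28.3, "ry": 18.1, "rz": -2, "hand": 0}, {"tx": 3.8, "ty": 3.8, "tz": -14.9, "rx": -32.5, "ry": 21.5, "rz": -1.2, "hand": 0}, {"tx": 3.7, "ty": 4, "tz": -17.6, "rx": -36.5, "ry": 25, "rz": -0, "hand": 0}]
```

Call:
apply_moves([
  {"tx":-1,"ty":2.3,"tz":2.2,"rx":-6.3,"ry":-1.8,"rz":-2.2,"hand":0},
  {"tx":-2,"ty":4.6,"tz":4,"rx":-12.4,"ry":-3.5,"rz":-4.6,"hand":0},
  {"tx":-2.9,"ty":6.9,"tz":5.6,"rx":-18.6,"ry":-5.2,"rz":-7.1,"hand":0},
  {"tx":-3.8,"ty":9.2,"tz":6.8,"rx":-24.6,"ry":-6.8,"rz":-9.8,"hand":0},
  {"tx":-4.5,"ty":11.4,"tz":7.8,"rx":-30.6,"ry":-8.4,"rz":-12.6,"hand":0},
  {"tx":-5.2,"ty":13.5,"tz":8.4,"rx":-36.6,"ry":-9.8,"rz":-15.6,"hand":0},
  {"tx":-5.7,"ty":15.4,"tz":8.9,"rx":-42.4,"ry":-11.1,"rz":-18.8,"hand":0},
  {"tx":-6.1,"ty":17.1,"tz":9.2,"rx":-48.1,"ry":-12.3,"rz":-22.1,"hand":0},
])

```text
time: 16.45
tcp_pos: [0.5253, 0.3975, 0.2892]
tool_rot: [-0.844, 1.022, 0.863]
wrist_force: [0.4, 0.4, 0.1]
opening: -0.0001
```

Call:
apply_moves([
  {"tx":-0.6,"ty":0.8,"tz":1.3,"rx":-5.8,"ry":-0.8,"rz":-3.2,"hand":0},
  {"tx":-1,"ty":1.6,"tz":2.3,"rx":-11.6,"ry":-1.4,"rz":-6.4,"hand":0},
  {"tx":-1.3,"ty":2.3,"tz":3,"rx":-17.3,"ry":-1.8,"rz":-9.7,"hand":0},
  {"tx":-1.5,"ty":3,"tz":3.6,"rx":-23,"ry":-2,"rz":-13,"hand":0},
  {"tx":-1.6,"ty":3.5,"tz":3.9,"rx":-28.6,"ry":-1.9,"rz":-16.4,"hand":0},
  {"tx":-1.6,"ty":3.9,"tz":4,"rx":-34.1,"ry":-1.6,"rz":-19.7,"hand":0},
  {"tx":-1.4,"ty":4.2,"tz":4,"rx":-39.5,"ry":-1,"rz":-23.1,"hand":0},
  {"tx":-1.2,"ty":4.3,"tz":3.8,"rx":-44.8,"ry":-0.1,"rz":-26.4,"hand":0},
])

```text
time: 17.45
tcp_pos: [0.4971, 0.4461, 0.3033]
tool_rot: [-1.659, 0.427, 0.858]
wrist_force: [0.1, 0.1, -0.8]
opening: -0.0001
```

```bash
python3 rec.py
```

```text
17.45 [0.149 0.664 1.41  1.428 1.682 0.302] [0.4971 0.4461 0.3033] [-1.659  0.427  0.858] [ 0.1  0.1 -0.8] -8.445108718665329e-05
```

Call:
apply_moves([
  {"tx":0.3,"ty":0.2,"tz":-0.3,"rx":-5.5,"ry":1,"rz":-2.9,"hand":0},
  {"tx":0.6,"ty":0.4,"tz":-0.8,"rx":-10.9,"ry":2.3,"rz":-5.7,"hand":0},
  {"tx":1.1,"ty":0.5,"tz":-1.4,"rx":-16.3,"ry":3.9,"rz":-8.3,"hand":0},
  {"tx":1.6,"ty":0.5,"tz":-2.3,"rx":-21.6,"ry":5.7,"rz":-10.8,"hand":0},
  {"tx":2.1,"ty":0.4,"tz":-3.4,"rx":-26.8,"ry":7.8,"rz":-13,"hand":0},
  {"tx":2.6,"ty":0.2,"tz":-4.7,"rx":-31.9,"ry":10.1,"rz":-15.1,"hand":0},
  {"tx":3.1,"ty":-0.2,"tz":-6.2,"rx":-36.8,"ry":12.6,"rz":-17,"hand":0},
  {"tx":3.6,"ty":-0.8,"tz":-7.8,"rx":-41.7,"ry":15.4,"rz":-18.7,"hand":0},
])

```text
time: 18.45
tcp_pos: [0.5508, 0.3796, 0.2878]
tool_rot: [-2.449, 0.002, 0.569]
wrist_force: [-0.5, -0.1, -0.1]
opening: -0.0001
```

Call:
apply_moves([
  {"tx":0.8,"ty":0.7,"tz":-1.6,"rx":-5,"ry":2.7,"rz":-1.1,"hand":0},
  {"tx":1.6,"ty":1.4,"tz":-3.3,"rx":-9.9,"ry":5.6,"rz":-1.9,"hand":0},
  {"tx":2.3,"ty":2,"tz":-5.3,"rx":-14.7,"ry":8.5,"rz":-2.4,"hand":0},
  {"tx":2.9,"ty":2.6,"tz":-7.5,"rx":-19.4,"ry":11.6,"rz":-2.6,"hand":0},
  {"tx":3.4,"ty":3.1,"tz":-9.8,"rx":-23.9,"ry":14.8,"rz":-2.4,"hand":0},
  {"tx":3.7,"ty":3.5,"tz":-12.3,"rx":-28.3,"ry":18.1,"rz":-2,"hand":0},
  {"tx":3.8,"ty":3.8,"tz":-14.9,"rx":-32.5,"ry":21.5,"rz":-1.2,"hand":0},
  {"tx":3.7,"ty":4,"tz":-17.6,"rx":-36.5,"ry":25,"rz":0,"hand":0},
])

```text
time: 19.45
tcp_pos: [0.6489, 0.251, 0.3764]
tool_rot: [3.137, -0.001, -0.009]
wrist_force: [0.2, -0.7, -0.0]
opening: -0.0001
```

```bash
python3 rec.py;  python3 - <<'E'
from h import *
im=env.read_camera('wrist');cv2.imwrite('pics/wrist13.png',im)
cw=env.calibration('wrist');s=env.state();print(s['tcp_pos'])
print(proj(cw,[[.648,.2515,.2355],s['tcp_pos'],[.6455,.288,.1]]))
t=env.read_camera('scene');cv2.imwrite('pics/scene13.png',t)
E
```

```text
19.45 [ 0.202  0.769  0.411 -0.004  1.968  0.202] [0.6489 0.251  0.3764] [ 3.137e+00 -1.000e-03 -9.000e-03] [ 0.2 -0.7 -0. ] -0.00010351723050314388
[0.64928951 0.25026267 0.3794225 ]
[[281.33267759 198.72540498]
 [282.66231635 275.59350672]
 [279.82488246 145.77057986]]
```

View pics/wrist13.png

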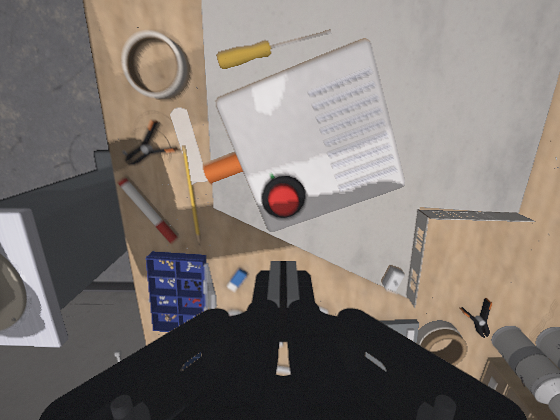

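View pics/scene13.png

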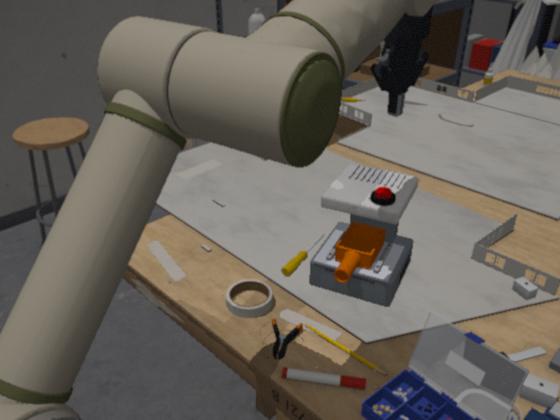

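Call:
apply_moves([
  {"tx":0,"ty":0,"tz":4,"rx":0,"ry":0,"rz":0,"hand":0},
  {"tx":0,"ty":0,"tz":9,"rx":0,"ry":0,"rz":0,"hand":0},
  {"tx":-0.1,"ty":-0.1,"tz":12,"rx":0,"ry":0,"rz":0,"hand":0},
  {"tx":-0.1,"ty":-0.1,"tz":12.5,"rx":0,"ry":0,"rz":0,"hand":0},
  {"tx":-0.1,"ty":-0.1,"tz":12.5,"rx":0,"ry":0,"rz":0,"hand":0},
  {"tx":-0.1,"ty":-0.1,"tz":12.5,"rx":0,"ry":0,"rz":0,"hand":0},
])

```text
time: 20.3
tcp_pos: [0.6473, 0.2526, 0.2553]
tool_rot: [3.141, -0.0, 0.0]
wrist_force: [0.8, 0.9, 0.2]
opening: 0.0001
```

```bash
python3 rec.py;  python3 - <<'E'
from h import *
t=env.read_camera('scene');cv2.imwrite('pics/scene14.png',t);w=env.read_camera('wrist');cv2.imwrite('pics/wrist14.png',w)
a=cv2.resize(t[130:230,330:440],(440,400));b=cv2.resize(w[180:360,190:370],(400,400));cv2.imwrite('pics/c14.png',np.hstack([a,b])[:, :800])
E
```

```text
20.3 [ 0.204  0.711  0.821 -0.     1.61   0.204] [0.6473 0.2526 0.2553] [ 3.141 -0.     0.   ] [0.8 0.9 0.2] 7.983035794490786e-05
```

View pics/c14.png

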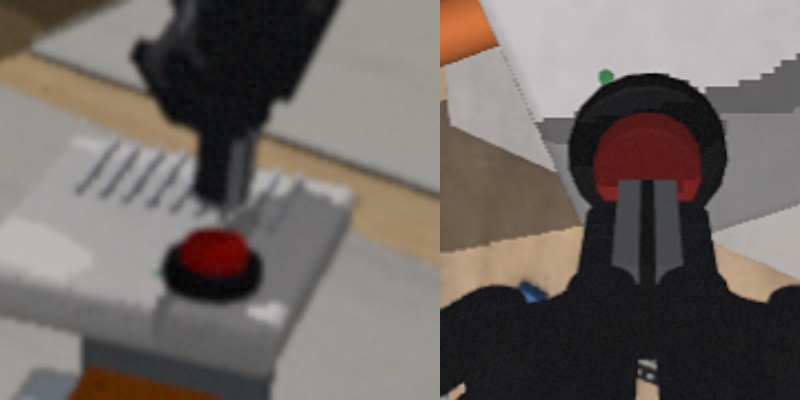

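Call:
apply_moves([
  {"tx":0,"ty":0,"tz":1.2,"rx":0,"ry":0,"rz":0,"hand":0},
  {"tx":0,"ty":0,"tz":1.8,"rx":0,"ry":0,"rz":0,"hand":0},
  {"tx":0,"ty":0,"tz":2.2,"rx":0,"ry":0,"rz":0,"hand":0},
  {"tx":0,"ty":0,"tz":2.4,"rx":0,"ry":0,"rz":0,"hand":0},
  {"tx":0,"ty":0,"tz":2.4,"rx":0,"ry":0,"rz":0,"hand":0},
])

```text
time: 21.02
tcp_pos: [0.6468, 0.2524, 0.232]
tool_rot: [3.141, -0.0, 0.0]
wrist_force: [-4.5, -1.2, 10.8]
opening: -0.0001
```

```bash
python3 rec.py
```

```text
21.025 [ 2.040e-01  7.150e-01  8.720e-01 -1.000e-03  1.554e+00  2.040e-01] [0.6468 0.2524 0.232 ] [ 3.141 -0.     0.   ] [-4.5 -1.2 10.8] -0.00012759446726580913
```

Call:
apply_moves([
  {"tx":0,"ty":0,"tz":0.15,"rx":0,"ry":0,"rz":0,"hand":0},
  {"tx":0,"ty":0,"tz":0.2,"rx":0,"ry":0,"rz":0,"hand":0},
  {"tx":0,"ty":0,"tz":0.2,"rx":0,"ry":0,"rz":0,"hand":0},
])

```text
time: 21.4
tcp_pos: [0.6469, 0.2524, 0.2319]
tool_rot: [3.141, -0.0, 0.004]
wrist_force: [-7.1, -2.0, 18.4]
opening: -0.0002
```

```bash
python3 rec.py;  python3 - <<'E'
from h import *
t=env.read_camera('scene');cv2.imwrite('pics/scene15.png',t);w=env.read_camera('wrist');cv2.imwrite('pics/wrist15.png',w)
a=cv2.resize(t[150:220,350:420],(400,400),interpolation=cv2.INTER_CUBIC);b=cv2.resize(w[180:360,190:370],(400,400));cv2.imwrite('pics/c15.png',np.hstack([a,b])[:, :800])
E
```

```text
21.4 [ 2.040e-01  7.140e-01  8.740e-01 -1.000e-03  1.551e+00  2.040e-01] [0.6469 0.2524 0.2319] [ 3.141 -0.     0.004] [-7.1 -2.  18.4] -0.00021401993148018842
```

View pics/c15.png

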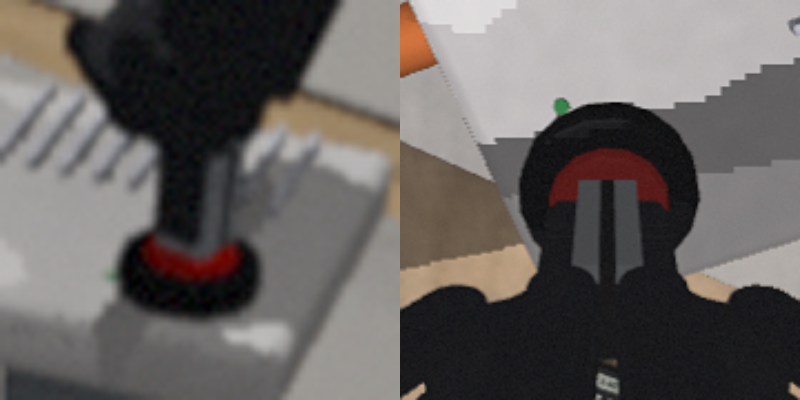

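Button bottomed: the force rose from 11 to 18 N with no further travel, and the picture shows it flush. Raise.

Call:
apply_moves([
  {"tx":0,"ty":0,"tz":-0.5,"rx":0,"ry":0,"rz":0,"hand":0},
  {"tx":0,"ty":0,"tz":-2,"rx":0,"ry":0,"rz":0,"hand":0},
  {"tx":0,"ty":0,"tz":-6,"rx":0,"ry":0,"rz":0,"hand":0},
  {"tx":0,"ty":0,"tz":-11,"rx":0,"ry":0,"rz":0,"hand":0},
  {"tx":0,"ty":0,"tz":-14,"rx":0,"ry":0,"rz":0,"hand":0},
  {"tx":0,"ty":0,"tz":-14,"rx":0,"ry":0,"rz":0,"hand":0},
])

```text
time: 22.25
tcp_pos: [0.6475, 0.2526, 0.3704]
tool_rot: [-3.142, 0.0, -0.005]
wrist_force: [-0.4, 0.2, -0.2]
opening: 0.0001
```

```bash
python3 rec.py;  python3 - <<'E'
from h import *
t=env.read_camera('scene');cv2.imwrite('pics/scene16.png',t);w=env.read_camera('top');cv2.imwrite('pics/top16.png',w)
a=cv2.resize(t[170:310,290:430],(560,560),interpolation=cv2.INTER_CUBIC);b=cv2.resize(w[150:240,300:360],(240,360));b=cv2.copyMakeBorder(b,0,200,0,0,cv2.BORDER_CONSTANT);cv2.imwrite('pics/c16.png',np.hstack([a,b]))
a=cv2.imread('pics/scene0.png')
for n,(y0,y1,x0,x1) in dict(tape=(270,325,215,285),driver=(230,280,275,330),clamp=(310,365,260,310)).items():
    d=cv2.absdiff(a[y0:y1,x0:x1],t[y0:y1,x0:x1]).max(2);print(n,(d>40).sum())
E
```

```text
22.25 [ 2.040e-01  7.480e-01  4.650e-01 -1.000e-03  1.926e+00  2.040e-01] [0.6475 0.2526 0.3704] [-3.142  0.    -0.005] [-0.4  0.2 -0.2] 0.00014416340977010738
tape 353
driver 0
clamp 750
```

View pics/c16.png

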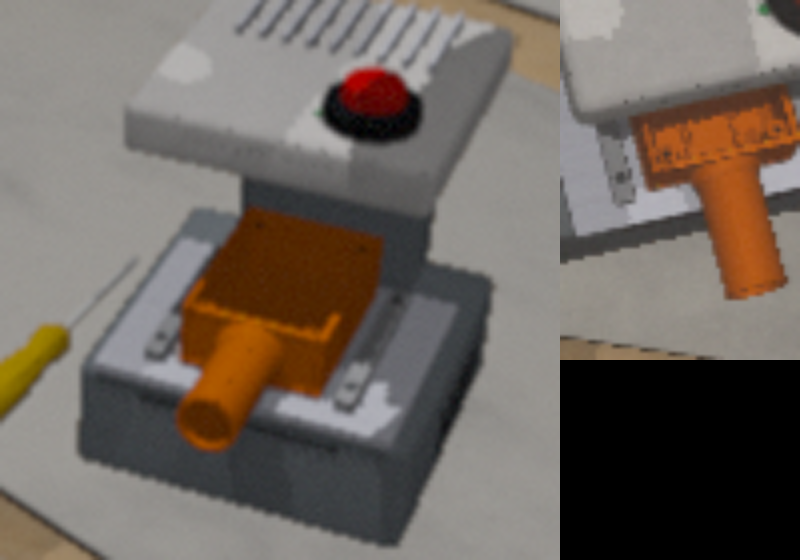

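```bash
python3 - <<'E'
from h import *
cs=env.calibration('scene')
F=lambda x,y,z:onz(cs,290+x/4,170+y/4,z)
yaw=np.radians(19.6);L=np.array([-np.sin(yaw),np.cos(yaw),0]);X=np.array([np.cos(yaw),np.sin(yaw),0]);c=np.array([.636,.285,.082])
pts=[F(187,300,.118),F(325,330,.118),F(383,238,.118),F(250,208,.118)]
for p in pts+[sum(pts)/4]: print('bed x %.1f y %.1f'%(1e3*X@(p-c),1e3*L@(p-c)))
a=cv2.imread('pics/scene0.png');b=cv2.imread('pics/scene16.png')
f=lambda i:cv2.resize(i[270:365,215:310],(400,400))
cv2.imwrite('pics/by.png',np.hstack([f(a),f(b)]))
E
```

```text
bed x -37.9 y 34.5
bed x -32.7 y -32.7
bed x 56.9 y -33.9
bed x 54.5 y 35.6
bed x 10.2 y 0.9
```

View pics/by.png

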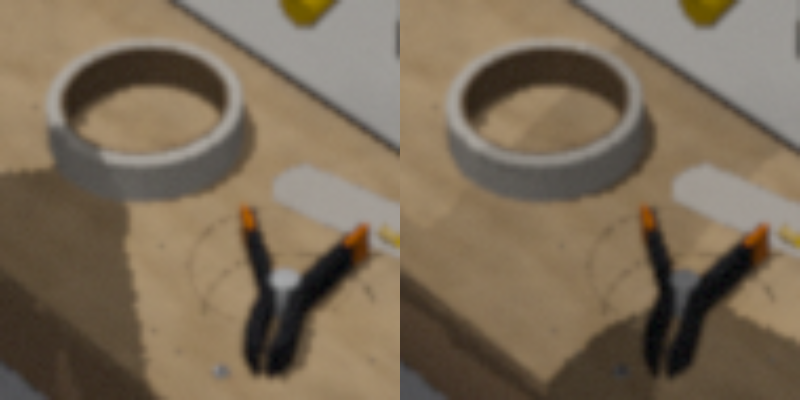

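The tape and clamp haven't moved; only the shadows differ. The port's centre is at about (+10, +1) mm in the bed frame and it lies flat. Handing in.

```bash
python3 -c "
from bench import env
print(env.sign_off())"
```

```text
the job is handed in; nothing more can be done
None
```

I turned the port over under the lamp, pressed the start button and let it up again, then handed the job in at about 22 s of the 58 s. `sign_off` gives no verdict, so what follows is from my own last checks.

- **Turning the port:** I gripped the spigot along its axis, lifted it about 35 mm and turned it 180° under the lamp. Before lowering, the pictures showed it about 3° and 6 mm off line with the bars, so I corrected that. I then set it down, let go and backed off.
- **Port at the end:** It lies flat between the bars with its open side up and its spigot to the front. I measured its centre at about x +10 mm and y +1 mm from the bed's centre.
- **Start button:** I pressed straight down with the fingers shut until it bottomed. The force rose from 11 to 18 N with no more travel. After I raised the arm, the button looks fully up in the picture.
- **Bystanders:** The tape, screwdriver and clamp look the same as at the start. A plain image difference did flag the tape and clamp areas, but side by side only the shadows had changed.
- **Arm clearance:** The arm was clear of everything, with the wrist force near zero.

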